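Put the office desk's stationery back in its own trays

TASK

Tidy the office desk: put the stapler, the tape dispenser and the two rubber stamps back, each into the tray or dish that is made to its shape and size: stapler in the long narrow tray, tape dispenser in the wider rectangular tray, large stamp in the large round dish, small stamp in the small round dish. Each must end upright, flat on the floor of its tray inside the rim (the long things lying along the tray, either way round) and let go of. Tip nothing over, and leave the mug and the calculator where they are.

Things in the scene. Friction and masses are not known exactly. Their poses are not given: they have to be found in the camera images.
- stapler: Loose grey and black stapler, 140 (x) x 38 (y) x 51 mm high, 0.25 kg, lying on its base. Grey cover 136 mm long, 34 mm wide, upright sides from 22 to 45 mm above the underside: grip across y there, mid-length. Origin: centre of the underside; x along its length, z up. May start at any of eight places among the others.
- dispenser: Loose tape dispenser, 0.5 kg. Black base 110 (x) x 64 (y) x 26 mm; a rigid cream tape roll, diameter 64, stands upright at its middle, axle along y, flat sides 24 mm apart, centre 50 mm up, top 82 mm: grip the roll across y 55 to 60 mm up. Nose with blade at +x end, 50 mm high. Origin: centre of the underside; z up. May start at any of eight places among the others.
- big_stamp: Loose large round rubber stamp standing upright, about 0.12 kg: black round foot of diameter 60 mm, 14 mm thick, and an upright wooden handle in the middle, a cylinder of diameter 28 mm from about 26 to 66 mm up, top at 72 mm. Origin at the centre of its underside, z up along the handle; it is round, so its yaw does not matter. May start at any of eight places among the others.
- small_stamp: Loose small round rubber stamp standing upright, about 0.06 kg: black round foot of diameter 38 mm, 14 mm thick, and an upright wooden handle in the middle, a cylinder of diameter 22 mm from about 26 to 60 mm up, top at 66 mm. Origin at the centre of its underside, z up along the handle; its yaw does not matter. May start at any of eight places among the others.
- long_tray: Long narrow tray for the stapler: 172 (x) x 66 (y) x 14 mm outside, 164 x 58 mm inside, x along its length. Grey plastic, fixed to the desk, open on top. Origin: centre of its underside, on the desk top (z = 0), z up. Inner floor 4 mm, rim 14 mm above the desk; walls 4 mm. May start at any of eight places among the others.
- wide_tray: Wider, shorter rectangular tray for the tape dispenser: 138 (x) x 92 (y) x 14 mm outside, 130 x 84 mm inside, x along its length. Grey plastic, fixed to the desk, open on top. Origin: centre of its underside, on the desk top (z = 0), z up. Inner floor 4 mm, rim 14 mm above the desk; walls 4 mm. May start at any of eight places among the others.
- big_dish: Large round dish for the large stamp: diameter 88 mm outside, 80 mm inside, 14 mm high. Grey plastic, fixed to the desk, open on top. Origin: centre of its underside, on the desk top (z = 0), z up. Inner floor 4 mm, rim 14 mm above the desk; walls 4 mm. May start at any of eight places among the others.
- small_dish: Small round dish for the small stamp: diameter 66 mm outside, 58 mm inside, 14 mm high. Grey plastic, fixed to the desk, open on top. Origin: centre of its underside, on the desk top (z = 0), z up. Inner floor 4 mm, rim 14 mm above the desk; walls 4 mm. May start at any of eight places among the others.
- mug: Bystander, not to be disturbed: loose white ceramic mug, diameter 80 mm, 92 mm high, standing at the left edge of the work (y about 0.5 m); its handle sticks out about 30 mm to one side. Origin at the centre of its underside.
- calculator: Bystander, not to be disturbed: loose black desk calculator, 140 (x) x 80 (y) x 20 mm high, lying at the right edge of the work (y about -0.53 m). Origin at the centre of its underside.
Things that resemble listed ones, but are neither listed nor needed, are in the scene too. Leave any pink look-alike of the stapler alone. What is shaped like the long_tray but orange is not meant.

How it is judged:
By the outcome, as a careful person would: the job done as asked, in the order asked, and still so for the second after the job is handed in, with the robot touching nothing.
It also fails if it takes over 128 s, if anything falls off the work surface, if the arm or the gripper's body presses on something with over 40 N, if the wrist force passes 120 N, or if a joint passes its speed limit or range.

ROBOT

A 6-joint arm with a two-finger parallel gripper is mounted at the origin on the work surface. World frame = base frame: x ahead of the robot, y to its left, z up, the work surface at z = 0. Lengths are in m, angles in rad, forces in N, time in s.
With the tool pointing down it reaches from about 0.35 to 0.975 m from the base axis. Payload 17.4 kg.
Tool frame: the origin (TCP) lies between the finger pads; the fingertips stand 8 mm ahead of it and the grasp point (between the pads) lies 11 mm behind it (nose_length is the distance from the TCP to the fingertips, in m); z points along the fingers, y is the direction in which the jaws open and shut (so a half turn about z gives the same grasp; the last joint's range is limited). The gripper opens to 85 mm and grips with 20 to 120 N. Pads are 22 mm wide; open, the fingers measure 114 mm over their backs; the gripper's body (76 mm by 85 mm) begins 54 mm behind the grasp point. The pads swing forward as they close: fully open they stand 13 mm farther back than shut.
Start: joints at [-1.16, 0.116, 1.442, -0, 1.584, -0.038], TCP at [0.293, -0.608, 0.206] pointing down, gripper open.
Joint ranges: [-2.83, 2.83], [-0.83, 2.19], [0.07, 2.5], [-1.14, 4.28], [0.01, 3], [-2.97, 2.97]. Speed limits (rad/s): [1.89, 1.89, 2.22, 3.14, 3.14, 3.14].

INTERFACE

Orientations are given as a unit quaternion [x, y, z, w].
In Python, from bench import * gives the robot as it stands.
- The arm moves only by the shell command python3 -m handwheel 'ROWS' [OPENING]. ROWS is JSON, a list of rows, each a list of 2 entries, a list of its own where there are three numbers: the shift along the tool's x, y, z in m, then the turn about the tool's z in degrees. A call has 1 to 20 rows; each row shifts and turns the pose as measured when the row begins, along the tool's axes as they then stand; what a row does not reach is not made up. A row lasts 1/10 s, in which the tool goes at most 50 mm and 8.59 degrees, less where a joint would pass 70% of its speed; a pose out of reach is approached as far as the arm can. A call is refused whole if a number of a shift passes 0.05 or a number of a turn 8.59, either way. A call with a gripper value outside its range is refused whole. OPENING is the finger opening in m, from 0 to 0.0854, set as the call begins (- or left out, the last holds). The fingers move at their own pace and stop on an object; the grip force is fixed at half the most. Time passes only in rows, so rows that do not move let the fingers close. It gives the time, the measured TCP pose, the force and the opening at its end, in the units of the state.
- state(): the state, without advancing time (a new reading comes with each control period).
- snapshot(name): name is "side" or "top" or "wrist"; returns a dict with "color" (384x512x3 uint8, red, green, blue), "vfov" (degrees; the focal length in pixels is half the picture's height over the tangent of half this angle, whatever the lens; pixels are square), "cx", "cy" (the principal point, pixels), "origin" and "orientation" of the camera in the world; the wrist camera has in their place "tool_from_camera" (4x4, takes a point from camera to tool coordinates, whose origin is the TCP and whose axes are the flange's). Camera axes: x right, y down, z forward; pixel columns grow to the right and rows downward; lengths in m; the calibration is good to about 2 mm. A picture is of the moment at which its call begins: read the wrist's pose just before it. There is no depth.
- sign_off(): hands the job in, once; it reports no verdict.
The state is a dict: "clock": time; "joint_pos": joint angles; "joint_velocities": joint speeds; "joint_torque": joint torques, N m; "position": TCP position; "ee_rot": TCP orientation; "contact_force": force on the tool from outside, world axes, zero at the start; "ft_torque": the same for the moment, N m; "grip_width": finger opening in m.
Only numpy, scipy, OpenCV 4.12 (cv2) and the standard library are available. Lean on these libraries where they do the work, as an engineer would, in place of code of your own. Each camera call takes 0.05 s, during which the arm holds its last target.

## Working session

There is one attempt and no reset: what is moved stays moved. The work goes in short steps, Python scripts to look and compute and a shell command to move; the robot and the scene stay as the last step left them, time stands still between calls to the robot, and variables do not carry over. Pictures are saved under pics/ and viewed, and the job is handed in when it is done.

```bash
ls; mkdir -p pics; python3 - <<'E'
from bench import *
import cv2
print(state())
for n in("top","side","wrist"):
    s=snapshot(n); cv2.imwrite(f"pics/{n}0.png",s["color"][:,:,::-1]); print(n,{k:v for k,v in s.items() if k!="color"})
E
```

```text
pics
{'clock': 0.0, 'joint_pos': array([-1.15980244e+00,  1.16477239e-01,  1.44227386e+00, -9.69186828e-06,
        1.58398673e+00, -3.77728135e-02]), 'joint_velocities': array([ 0.00122508, -0.00034563, -0.0002819 ,  0.00175831, -0.00077351,
       -0.00156892]), 'joint_torque': array([ 3.67555158e-04, -7.31973124e+01, -6.32472396e+01, -1.52906146e-04,
        6.21313506e-03, -1.51704825e-05]), 'position': array([ 0.29276977, -0.60795904,  0.20526275]), 'ee_rot': array([ 9.74931354e-01,  2.22505117e-01, -1.10992676e-04, -5.61744832e-04]), 'contact_force': array([ 0.32010551,  0.30589259, -0.60426029]), 'ft_torque': array([ 0.00124873, -0.02341368, -0.01287483]), 'grip_width': 0.08545652030598824}
top {'vfov': 50.014256314529376, 'cx': 249.78898714532727, 'cy': 185.304443405956, 'origin': array([ 0.37949373, -0.02046793,  1.6744709 ]), 'orientation': array([ 0.70796271, -0.70292645,  0.0468803 , -0.0498542 ])}
side {'vfov': 47.055535555014565, 'cx': 257.97880641638625, 'cy': 195.59323821502068, 'origin': array([0.15988564, 1.06949008, 1.12688474]), 'orientation': array([-0.19146033,  0.8961742 , -0.39280083,  0.07695618])}
wrist {'vfov': 66.35198953974668, 'cx': 255.94012268288253, 'cy': 192.61541766607078, 'tool_from_camera': array([[ 1.12013814e-03, -9.45426987e-01, -3.25832099e-01,
         8.58853594e-02],
       [ 9.99999067e-01,  1.31369566e-03, -3.74015429e-04,
        -4.77202112e-04],
       [ 7.81648495e-04, -3.25831376e-01,  9.45427577e-01,
        -1.67463585e-01],
       [ 0.00000000e+00,  0.00000000e+00,  0.00000000e+00,
         1.00000000e+00]])}
```

View pics/top0.png

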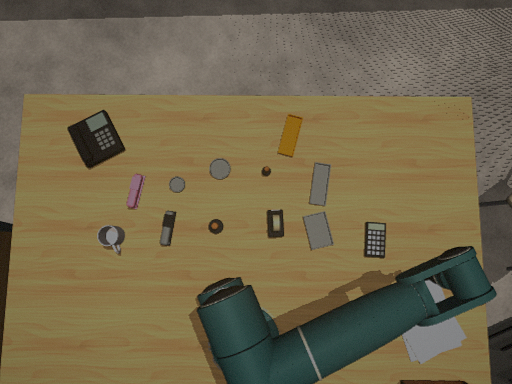

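View pics/side0.png

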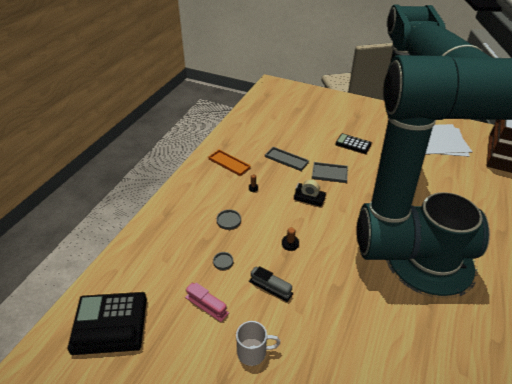

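View pics/wrist0.png

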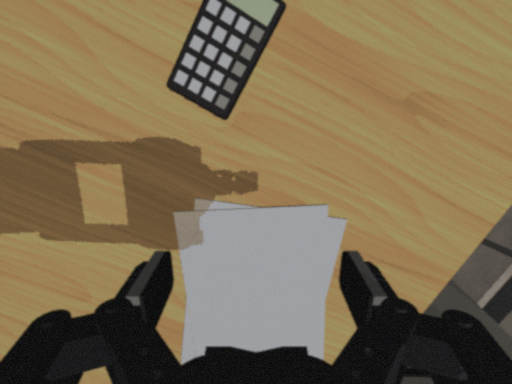

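Top view: the stapler candidates are grey/black (168,228) and pink (136,191). The grey one fits the description, the pink is the look-alike. Long trays are grey (320,184) and orange (290,136). The grey one is meant. Others: dispenser (275,223), wide tray (317,230), big stamp (216,226), small stamp (266,171), big dish (220,169), small dish (177,184). I'll check in an enlarged crop.

```bash
cat > h.py <<'E'
from bench import *
import numpy as np, cv2
from scipy.spatial.transform import Rotation as R
def K(s):
    f=s["color"].shape[0]/2/np.tan(np.radians(s["vfov"])/2); return f,s["cx"],s["cy"]
def pose(s,st=None):
    if "origin" in s: return R.from_quat(s["orientation"]).as_matrix(),np.array(s["origin"])
    Rt=R.from_quat(st["ee_rot"]).as_matrix(); T=s["tool_from_camera"]
    return Rt@T[:3,:3], Rt@T[:3,3]+st["position"]
def ray(s,u,v,st=None):
    f,cx,cy=K(s); Rm,o=pose(s,st); d=Rm@np.array([(u-cx)/f,(v-cy)/f,1]); return o,d/np.linalg.norm(d)
def onplane(s,u,v,z,st=None):
    o,d=ray(s,u,v,st); return o+d*(z-o[2])/d[2]
def tri(rays):
    A=sum(np.eye(3)-np.outer(d,d) for o,d in rays); b=sum((np.eye(3)-np.outer(d,d))@o for o,d in rays); return np.linalg.solve(A,b)
def proj(s,p,st=None):
    f,cx,cy=K(s); Rm,o=pose(s,st); c=Rm.T@(np.asarray(p)-o); return cx+f*c[0]/c[2],cy+f*c[1]/c[2]
E
python3 - <<'E'
from h import *
s=snapshot("top"); c=s["color"][110:260,85:345,::-1]
cv2.imwrite("pics/topc.png",cv2.resize(c,None,fx=3,fy=3,interpolation=cv2.INTER_CUBIC))
s2=snapshot("side"); c=s2["color"][130:330,170:390,::-1]
cv2.imwrite("pics/sidec.png",cv2.resize(c,None,fx=3,fy=3,interpolation=cv2.INTER_CUBIC)[:600])
for n,u,v in [("stapler",168,228),("disp",275,223),("big",216,226),("small",266,171),("bd",220,169),("sd",177,184),("lt",320,184),("wt",317,230),("mug",110,238),("pink",136,191)]: print(n,onplane(s,u,v,0.0).round(3))
E
```

```text
stapler [0.433 0.318 0.   ]
disp [ 0.457 -0.116  0.   ]
big [0.443 0.123 0.   ]
small [ 0.67  -0.079  0.   ]
bd [0.677 0.111 0.   ]
sd [0.614 0.287 0.   ]
lt [ 0.618 -0.301  0.   ]
wt [ 0.43  -0.286  0.   ]
mug [0.391 0.551 0.   ]
pink [0.583 0.454 0.   ]
```

View pics/topc.png

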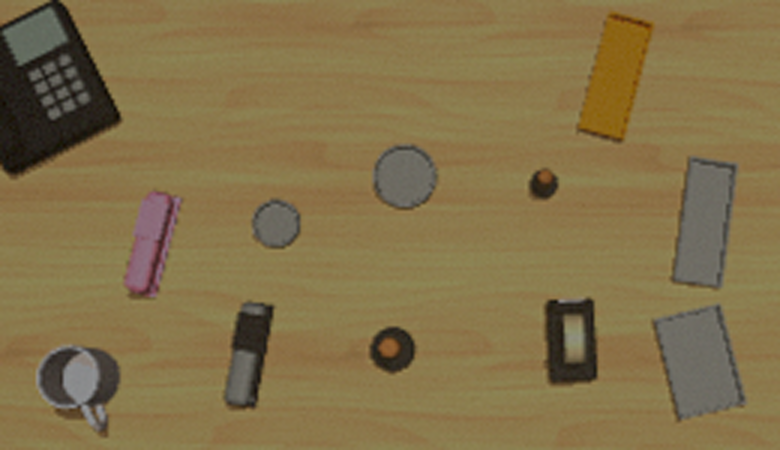

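View pics/sidec.png

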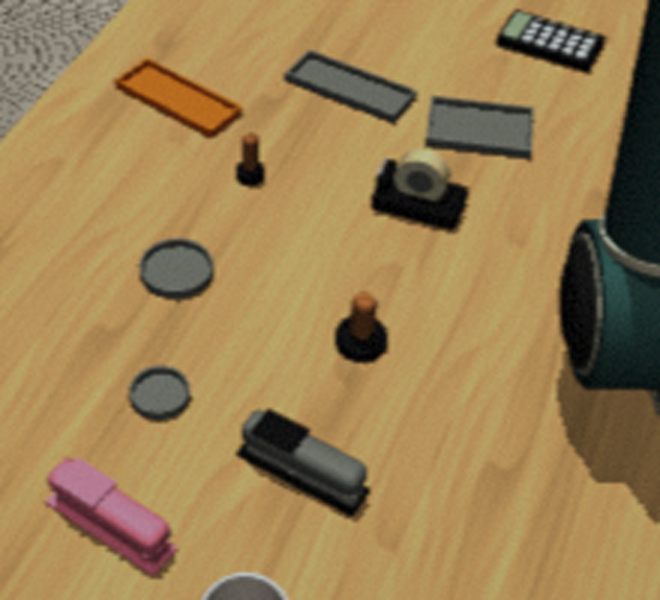

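The crops confirm it: the grey/black stapler at crop (248,355) and the grey long tray at (704,222). The pink stapler and the orange tray are look-alikes. Next I'll get poses from contours in both views.

```bash
python3 - <<'E'
from h import *
s=snapshot("top"); 
img=cv2.resize(s["color"],None,fx=4,fy=4,interpolation=cv2.INTER_CUBIC)
hsv=cv2.cvtColor(img,cv2.COLOR_RGB2HSV); m=((hsv[...,1]<70)|(hsv[...,2]<60)).astype(np.uint8)
m=cv2.medianBlur(m,7)
P=lambda u,v,z:onplane(s,(u+.5)/4-.5,(v+.5)/4-.5,z)
H=dict(stapler=.02,disp=.015,big=.014,small=.014,bd=.014,sd=.014,lt=.014,wt=.014)
C=dict(stapler=(168,228),disp=(275,223),big=(216,226),small=(266,171),bd=(220,169),sd=(177,184),lt=(320,184),wt=(317,230))
n,l,st,ce=cv2.connectedComponentsWithStats(m)
for k,(u,v) in C.items():
    best=min((i for i in range(1,n) if st[i,4]>400),key=lambda i:np.hypot(ce[i][0]-4*u,ce[i][1]-4*v))
    cnt=max(cv2.findContours((l==best).astype(np.uint8),0,1)[0],key=cv2.contourArea)
    pts=np.array([P(*q[0],H[k])[:2] for q in cnt],np.float32)
    r=cv2.minAreaRect(pts*1000); (x,y),rad=cv2.minEnclosingCircle(pts*1000)
    b=cv2.boxPoints(r); e1=b[1]-b[0];e2=b[2]-b[1]; e=e1 if np.linalg.norm(e1)>np.linalg.norm(e2) else e2
    print(k,"rect",np.round(r[0]),np.round(r[1]),"yaw long",round(np.degrees(np.arctan2(e[1],e[0]))%180,1),"circ",round(x),round(y),round(rad))
E
```

```text
stapler rect [434. 316.] [ 44. 137.] yaw long 171.9 circ 434 314 69
disp rect [ 456. -115.] [110.  63.] yaw long 2.7 circ 456 -115 59
big rect [442. 123.] [55. 54.] yaw long 64.1 circ 442 124 28
small rect [663. -77.] [33. 26.] yaw long 80.4 circ 667 -78 17
bd rect [679. 113.] [85. 85.] yaw long 0.8 circ 678 113 44
sd rect [612. 286.] [62. 64.] yaw long 90.4 circ 612 286 33
lt rect [ 618. -298.] [ 67. 172.] yaw long 171.8 circ 618 -298 91
wt rect [ 430. -287.] [138.  93.] yaw long 13.9 circ 430 -287 81
```

```bash
cat >> h.py <<'E'
def go(p,yaw,st=None):
    st=st or state(); Rm=R.from_quat(st["ee_rot"]).as_matrix(); y=np.degrees(np.arctan2(Rm[1,0],Rm[0,0]))
    d=Rm.T@(np.array(p)-st["position"]); t=(y-yaw+180)%360-180
    Rn=R.from_euler("zx",[yaw,180],degrees=True).as_matrix()
    print("t",round(st["clock"],1),"pos",st["position"].round(4),"yaw",round(y,2),"tilt",round(np.degrees(np.arccos(-Rm[2,2])),2),"| shift now-axes mm",(1e3*d).round(1),"| turn",round(t,2),"| shift after turn mm",(1e3*Rn.T@(np.array(p)-st["position"])).round(1),"F",st["contact_force"].round(1),"g",round(st["grip_width"],4))
E
python3 -m handwheel '[[[0,0,0],8.45],[[0,0,0],8.45],[[0,0,0],8.45],[[0,0,0],8.45]]' 0.0854
python3 -c "
from h import *
go([.434,.314,.2],-8.1)"
```

```text
clock: 0.7
position: [0.2928, -0.608, 0.2054]
ee_rot: [0.997, -0.076, -0.0, -0.0]
contact_force: [-0.7, 0.2, 0.9]
grip_width: 0.0853
t 0.7 pos [ 0.2928 -0.608   0.2054] yaw -8.74 tilt 0.06 | shift now-axes mm [-5.000e-01 -9.327e+02  6.200e+00] | turn -0.64 | shift after turn mm [ 269.7 -892.9    5.4] F [-0.7  0.2  0.9] g 0.0853
```

```bash
sed -i 's/"zx"/"ZX"/' h.py
python3 -m handwheel '[[[0,-0.049,0],-0.6],[[0,-0.049,0],0],[[0,-0.049,0],0],[[0,-0.049,0],0],[[0,-0.049,0],0],[[0,-0.049,0],0],[[0,-0.049,0],0],[[0,-0.049,0],0],[[0,-0.049,0],0],[[0,-0.049,0],0],[[0,-0.049,0],0],[[0,-0.049,0],0],[[0,-0.049,0],0],[[0,-0.049,0],0],[[0,-0.049,0],0],[[0,-0.049,0],0],[[0,-0.049,0],0],[[0,-0.049,0],0],[[0,-0.049,0],0]]'
python3 -c "
from h import *
go([.434,.314,.2],-8.1)
st=state(); s=snapshot('wrist'); cv2.imwrite('pics/w1.png',s['color'][:,:,::-1])
print(proj(s,[.434,.314,.05],st))"
```

```text
clock: 2.6
position: [0.4288, 0.3301, 0.2079]
ee_rot: [0.997, -0.078, 0.005, -0.003]
contact_force: [1.5, -0.4, 1.5]
grip_width: 0.0855
t 2.6 pos [0.4288 0.3301 0.2079] yaw -8.91 tilt 0.66 | shift now-axes mm [ 7.5 15.2  7.9] | turn -0.81 | shift after turn mm [ 7.4 15.2  7.9] F [ 1.5 -0.4  1.5] g 0.0855
(np.float64(271.497006228757), np.float64(165.1010439499131))
```

View pics/w1.png

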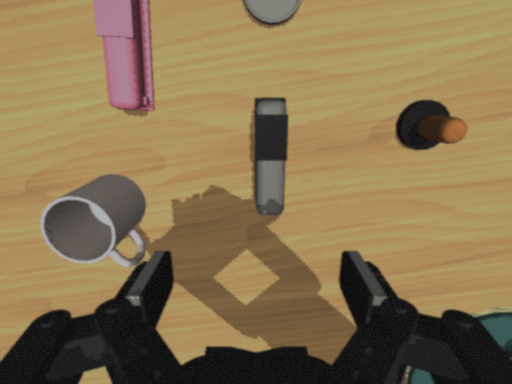

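Wrist view: the grey/black stapler spans cols 255–288, rows 98–214. The pink one is far off at (125,60) and the mug is at (95,215). I'll centre on it and descend partly for a second view.

```bash

cat >> h.py <<'E'
def grab(name):
    st=state(); s=snapshot("wrist"); cv2.imwrite(f"pics/{name}.png",s["color"][:,:,::-1]); np.save(f"pics/{name}.npy",dict(st=st,s=s),allow_pickle=True); return s,st
def load(name):
    d=np.load(f"pics/{name}.npy",allow_pickle=True).item(); return d["s"],d["st"]
E
python3 -m handwheel '[[[0.0075,0.015,0],-0.8],[[0,0,0],0],[[0,0,0],0]]'
python3 -c "
from h import *
go([.434,.314,.2],-8.1);grab('w2')"
python3 -m handwheel '[[[0,0,0.03],0],[[0,0,0.03],0],[[0,0,0],0],[[0,0,0],0]]'
python3 -c "
from h import *
go([.434,.314,.2],-8.1);grab('w3')
a=[cv2.imread(f'pics/w{i}.png')[60:310,180:360] for i in(2,3)]
cv2.imwrite('pics/w23.png',cv2.resize(np.hstack(a),None,fx=2,fy=2,interpolation=cv2.INTER_CUBIC))"
```

```text
clock: 2.95
position: [0.4337, 0.322, 0.2053]
ee_rot: [0.998, -0.068, 0.003, -0.003]
contact_force: [-0.1, -0.5, 0.7]
grip_width: 0.0854
t 3.0 pos [0.4337 0.322  0.2053] yaw -7.75 tilt 0.46 | shift now-axes mm [1.4 7.9 5.2] | turn 0.35 | shift after turn mm [1.5 7.9 5.3] F [-0.1 -0.5  0.7] g 0.0854
clock: 3.4
position: [0.4346, 0.3217, 0.1468]
ee_rot: [0.998, -0.069, 0.005, -0.004]
contact_force: [0.5, -0.3, 0.2]
grip_width: 0.0853
t 3.4 pos [0.4346 0.3217 0.1468] yaw -7.95 tilt 0.71 | shift now-axes mm [  1.    7.2 -53.3] | turn 0.15 | shift after turn mm [  0.5   7.7 -53.2] F [ 0.5 -0.3  0.2] g 0.0853
```

View pics/w23.png

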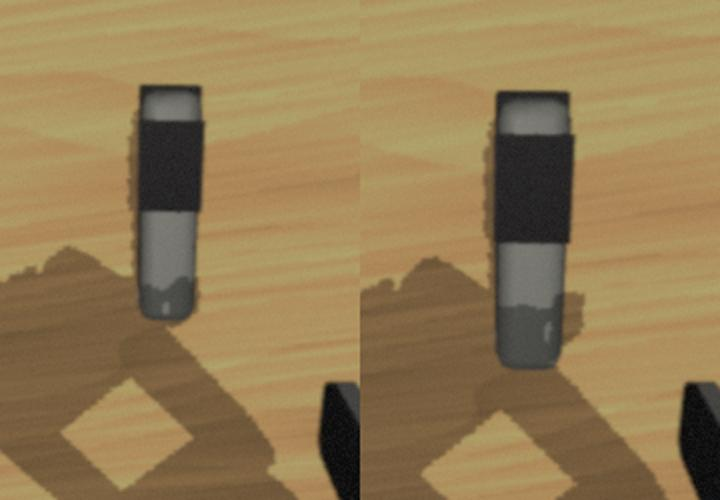

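```bash
python3 - <<'E'
from h import *
a,b=load('w2'),load('w3')
F={'TL':((250,120.5),(248.5,127.5)),'TR':((282,120.5),(287,127.5)),'BL':((249,165.5),(247.5,181)),'BR':((280,165.5),(285,181)),'nose':((264,220),(264.3,244))}
for k,(p,q) in F.items():
    print(k,tri([ray(a[0],*p,a[1]),ray(b[0],*q,b[1])]).round(4), onplane(a[0],*p,.048,a[1]).round(4),onplane(b[0],*q,.048,b[1]).round(4))
# back-end base
print(onplane(a[0],250,103,.0,a[1]),onplane(a[0],280,103,.0,a[1]))
print(onplane(b[0],249,106,.0,b[1]),onplane(b[0],285,106,.0,b[1]))
E
```

```text
TL [0.4896 0.3236 0.0344] [0.4907 0.3232 0.048 ] [0.4909 0.3229 0.048 ]
TR [0.4859 0.2888 0.0457] [0.4861 0.289  0.048 ] [0.4862 0.2889 0.048 ]
BL [0.4404 0.3315 0.043 ] [0.4416 0.3313 0.048 ] [0.4418 0.3311 0.048 ]
BR [0.4369 0.2962 0.0477] [0.437  0.2965 0.048 ] [0.4371 0.2959 0.048 ]
nose [0.3692 0.3237 0.0404] [0.3725 0.3229 0.048 ] [0.3735 0.3239 0.048 ]
[0.50732263 0.32205661 0.        ] [0.50245002 0.28591421 0.        ]
[0.50751874 0.32156515 0.        ] [0.50244915 0.28487832 0.        ]
```

```bash

python3 -m handwheel '[[[0.001,0.0075,0],0.6],[[0,0,0],0],[[0,0,0.025],0],[[0,0,0],0],[[0,0,0],0]]'
python3 -c "
from h import *
go([.436,.314,.03],-8.5)"
```

```text
clock: 3.95
position: [0.4366, 0.3142, 0.1278]
ee_rot: [0.997, -0.076, 0.008, -0.006]
contact_force: [0.4, -0.2, 0.7]
grip_width: 0.0856
t 4.0 pos [0.4366 0.3142 0.1278] yaw -8.68 tilt 1.15 | shift now-axes mm [-2.   1.7 97.8] | turn -0.18 | shift after turn mm [-0.6  0.3 97.8] F [ 0.4 -0.2  0.7] g 0.0856
```

```bash

python3 -m handwheel '[[[0,0,0],0],[[0,0,0],0],[[0,0,0],0],[[0,0,0],0],[[0,0,0],0]]'
python3 -c "
from h import *
go([.436,.314,.03],-8.5)"
python3 -m handwheel '[[[0,0,0.01],0],[[0,0,0.01],0],[[0,0,0.01],0],[[0,0,0.01],0],[[0,0,0.01],0]]'
python3 -c "
from h import *
go([.436,.314,.03],-8.5); st=state(); print(R.from_quat(st['ee_rot']).as_matrix()[:,2], st['joint_velocities'].round(3))"
```

```text
clock: 4.45
position: [0.4375, 0.3148, 0.1313]
ee_rot: [0.997, -0.076, 0.009, -0.007]
contact_force: [-0.2, -0.2, 0.3]
grip_width: 0.0853
t 4.5 pos [0.4375 0.3148 0.1313] yaw -8.69 tilt 1.34 | shift now-axes mm [ -3.1   2.6 101.2] | turn -0.19 | shift after turn mm [ -1.4   1.  101.3] F [-0.2 -0.2  0.3] g 0.0853
clock: 4.95
position: [0.4385, 0.3156, 0.0774]
ee_rot: [0.997, -0.076, 0.009, -0.007]
contact_force: [-0.6, 0.3, 0.6]
grip_width: 0.0854
t 5.0 pos [0.4385 0.3156 0.0774] yaw -8.68 tilt 1.36 | shift now-axes mm [-3.   2.7 47.3] | turn -0.18 | shift after turn mm [-2.2  1.9 47.4] F [-0.6  0.3  0.6] g 0.0854
[ 0.01956254  0.01349796 -0.99971752] [ 0.001  0.093  0.109  0.001 -0.193  0.   ]
```

```bash

for i in 1 2; do python3 -m handwheel '[[[0,0,0],0],[[0,0,0],0],[[0,0,0],0]]' >/dev/null
python3 -c "
from h import *
go([.436,.314,.03],-8.5); st=state(); print(R.from_quat(st['ee_rot']).as_matrix()[:,2], st['joint_velocities'].round(3))"; done
```

```text
t 5.2 pos [0.4378 0.3151 0.0751] yaw -8.68 tilt 1.18 | shift now-axes mm [-2.3  2.  45. ] | turn -0.18 | shift after turn mm [-1.6  1.3 45.1] F [-0.7 -0.5 -0.2] g 0.0855
[ 0.01700264  0.01177082 -0.99978616] [-0.    -0.001 -0.005 -0.001  0.    -0.001]
t 5.5 pos [0.4383 0.3154 0.0763] yaw -8.68 tilt 1.29 | shift now-axes mm [-2.8  2.4 46.2] | turn -0.18 | shift after turn mm [-2.1  1.7 46.3] F [-0.3  0.4 -0.7] g 0.0857
[ 0.01852413  0.01276859 -0.99974688] [-0.002 -0.002 -0.002  0.002 -0.001  0.002]
```

```bash

python3 -m handwheel '[[[-0.0015,0.0012,0.022],0],[[-0.0015,0.0012,0.022],0],[[0,0,0.001],0]]'
python3 -c "
from h import *
go([.436,.314,.03],-8.5)"
```

```text
clock: 5.85
position: [0.4366, 0.3146, 0.0317]
ee_rot: [0.997, -0.076, 0.01, -0.008]
contact_force: [-0.7, 0.4, 0.6]
grip_width: 0.0857
t 5.8 pos [0.4366 0.3146 0.0317] yaw -8.68 tilt 1.47 | shift now-axes mm [-0.5  0.7  1.7] | turn -0.18 | shift after turn mm [-0.5  0.7  1.7] F [-0.7  0.4  0.6] g 0.0857
```

```bash

python3 -m handwheel '[[[0,0.0005,0.001],0],[[0,0,0.0005],0],[[0,0,0.0005],0],[[0,0,0.0005],0]]' 0.02
python3 -c "
from h import *
go([.436,.314,.03],-8.5)"
```

```text
clock: 6.25
position: [0.4377, 0.3148, 0.0323]
ee_rot: [0.997, -0.076, 0.011, -0.009]
contact_force: [-0.3, -1.0, 0.0]
grip_width: 0.0283
t 6.2 pos [0.4377 0.3148 0.0323] yaw -8.68 tilt 1.64 | shift now-axes mm [-1.6  1.1  2.2] | turn -0.18 | shift after turn mm [-1.6  1.1  2.3] F [-0.3 -1.   0. ] g 0.0283
```

```bash
python3 -c "
from h import *
grab('w4'); print(state()['grip_width'])"
```

```text
0.0208505587259041
```

View pics/w4.png

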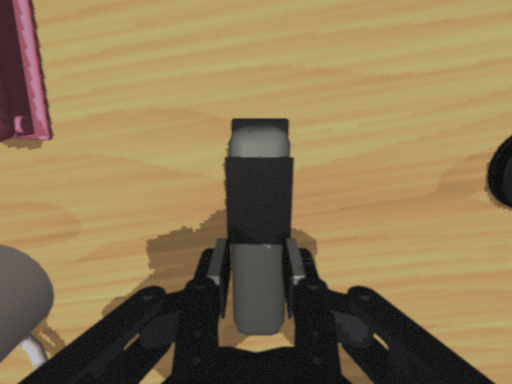

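Here the fingers flank the cover at cols 225–290, yet the reading went from 28 to 21 mm. Looking again.

```bash
python3 -c "
from h import *
s,st=grab('w5'); print(state()['grip_width'],st['position'])
cv2.imwrite('pics/w5c.png',cv2.resize(s['color'][100:384,150:370,::-1],None,fx=2,fy=2))
s=snapshot('side'); cv2.imwrite('pics/s5c.png',cv2.resize(s['color'][200:340,180:380,::-1],None,fx=3.5,fy=3.5))"
```

```text
0.020273074978123796 [0.43775531 0.31482687 0.03227886]
```

View pics/w5c.png

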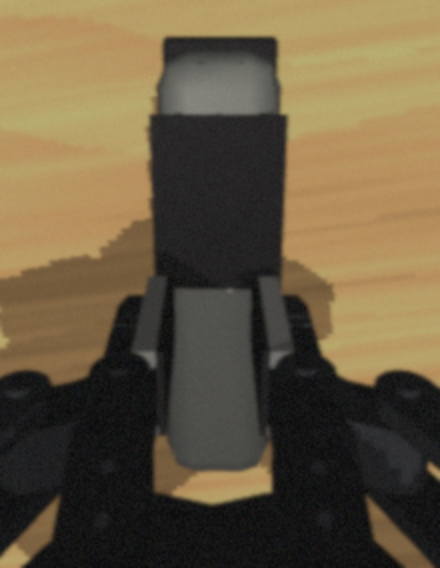

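View pics/s5c.png

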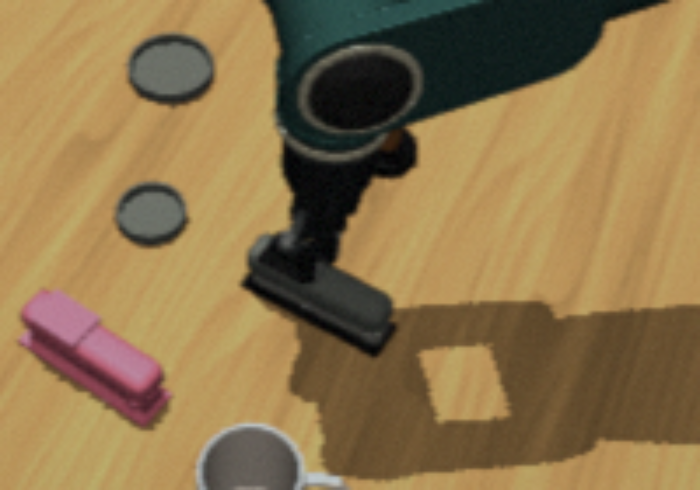

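```bash

python3 -m handwheel '[[[0,0,0.0005],0],[[0,0,0.0005],0],[[0,0,0.0005],0]]' 0
python3 -c "
from h import *
go([.436,.314,.03],-8.5)"
python3 -m handwheel '[[[0,0,-0.015],0],[[0,0,-0.015],0],[[0,0,0],0]]'
python3 -c "
from h import *
go([.436,.314,.03],-8.5)
s,st=grab('w6')
cv2.imwrite('pics/w6c.png',cv2.resize(s['color'][100:384,150:370,::-1],None,fx=2,fy=2))
s=snapshot('side'); cv2.imwrite('pics/s6c.png',cv2.resize(s['color'][200:340,180:380,::-1],None,fx=3.5,fy=3.5))"
```

```text
clock: 6.7
position: [0.4377, 0.3148, 0.0306]
ee_rot: [0.997, -0.076, 0.011, -0.009]
contact_force: [-0.4, 0.1, 0.5]
grip_width: 0.0003
t 6.7 pos [0.4377 0.3148 0.0306] yaw -8.68 tilt 1.63 | shift now-axes mm [-1.5  1.1  0.5] | turn -0.18 | shift after turn mm [-1.5  1.1  0.6] F [-0.4  0.1  0.5] g 0.0003
clock: 7.0
position: [0.437, 0.3144, 0.0636]
ee_rot: [0.997, -0.076, 0.011, -0.009]
contact_force: [1.2, 0.4, 0.2]
grip_width: -0.0002
t 7.0 pos [0.437  0.3144 0.0636] yaw -8.68 tilt 1.64 | shift now-axes mm [-1.6  1.2 33.5] | turn -0.18 | shift after turn mm [-0.9  0.5 33.6] F [1.2 0.4 0.2] g -0.0002
```

View pics/w6c.png

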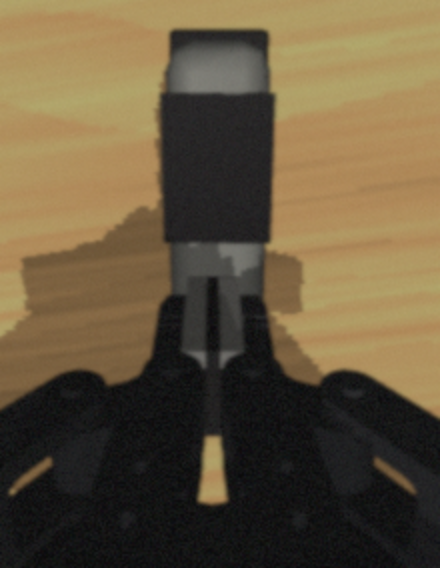

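View pics/s6c.png

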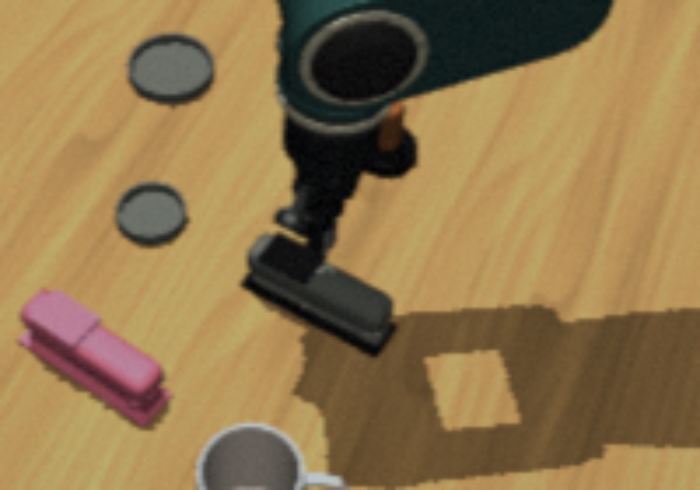

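```bash
python3 -c "
import bench; print([n for n in dir(bench) if not n.startswith('__')]); print(getattr(bench,'nose_length',None))
from h import *
s,st=load('w6'); T=s['tool_from_camera']; f,cx,cy=K(s)
for v in (236,240,275,280,317):
  d=T[:3,:3]@np.array([0,(v-cy)/f,1]); o=T[:3,3]
  print(v,[(x,(o+d*(x-o[0])/d[0]).round(4)[2]) for x in (.011,0,-.011)])
# where would desk contact features be: gripper pose vs top/side cameras
for n in('side','top'):
  c=snapshot(n); print(n,[np.round(proj(c,state()['position']+np.array([0,0,dz])),1) for dz in(-.008,0,.03)])
"
```

```text
['Unreachable', 'nose_length', 'sign_off', 'snapshot', 'state']
0.008
236 [(0.011, np.float64(-0.0244)), (0, np.float64(-0.0032)), (-0.011, np.float64(0.018))]
240 [(0.011, np.float64(-0.0289)), (0, np.float64(-0.0084)), (-0.011, np.float64(0.0121))]
275 [(0.011, np.float64(-0.0602)), (0, np.float64(-0.0443)), (-0.011, np.float64(-0.0284))]
280 [(0.011, np.float64(-0.0637)), (0, np.float64(-0.0484)), (-0.011, np.float64(-0.033))]
317 [(0.011, np.float64(-0.0849)), (0, np.float64(-0.0727)), (-0.011, np.float64(-0.0605))]
side [array([271. , 276.7]), array([271.1, 275.1]), array([271.4, 268.8])]
top [array([166.3, 226.9]), array([165.9, 226.8]), array([164.3, 226.5])]
```

```bash
python3 -c "
from h import *
c=snapshot('side')['color'][215:305,210:310,::-1]
c=cv2.resize(c,None,fx=6,fy=6,interpolation=cv2.INTER_CUBIC); c=cv2.convertScaleAbs(c,alpha=2.2)
cv2.imwrite('pics/s7c.png',c)"
```

```text
(no output)
```

View pics/s7c.png

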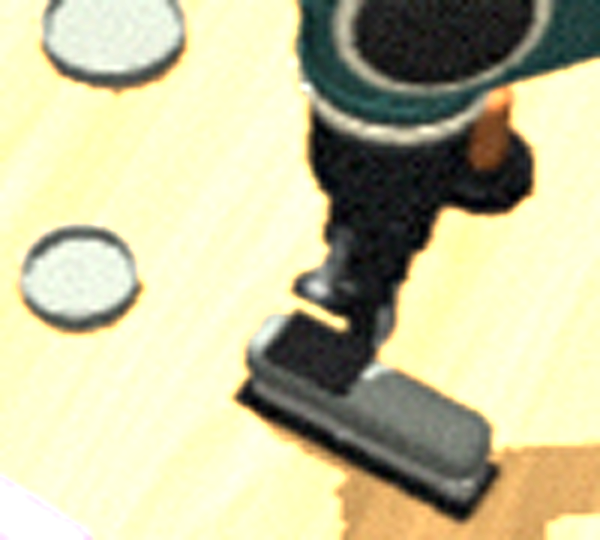

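```bash

python3 -m handwheel '[[[0,0,-0.04],0],[[0,0,-0.04],0],[[0,0,0],0]]' 0
python3 -c "
from h import *
c=snapshot('side'); st=state(); p=st['position']; z=R.from_quat(st['ee_rot']).as_matrix()[:,2]
print(p,st['grip_width'])
im=cv2.convertScaleAbs(cv2.resize(c['color'][195:295,210:310,::-1],None,fx=6,fy=6,interpolation=cv2.INTER_CUBIC),alpha=2.2)
for d,col in((.008,(0,0,255)),(0,(0,255,0)),(-.028,(255,0,0))):
  u,v=proj(c,p+d*z); cv2.circle(im,(int((u-210+.5)*6),int((v-195+.5)*6)),3,col,-1)
cv2.imwrite('pics/s8c.png',im)
s,st=grab('w8'); cv2.imwrite('pics/w8b.png',cv2.convertScaleAbs(s['color'][:,:,::-1],alpha=2))
"
```

```text
clock: 7.55
position: [0.4331, 0.3117, 0.1399]
ee_rot: [0.997, -0.076, 0.007, -0.006]
contact_force: [0.3, 0.4, 0.3]
grip_width: 0.0003
[0.43245201 0.31127259 0.1372589 ] 0.00011114496095863552
```

View pics/s8c.png

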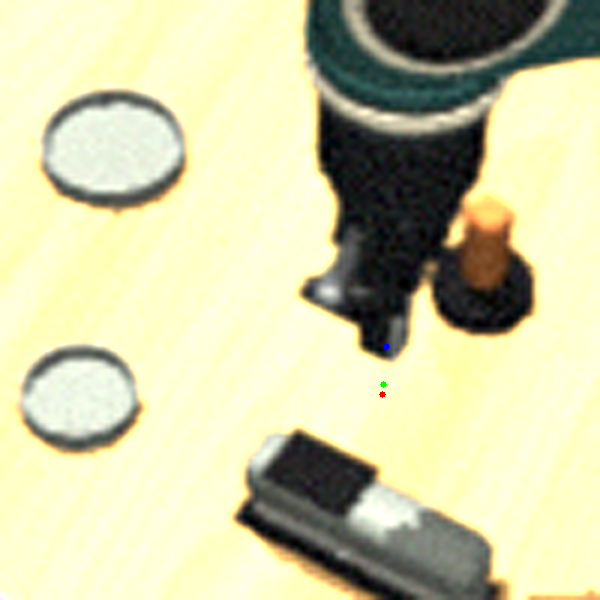

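View pics/w8b.png

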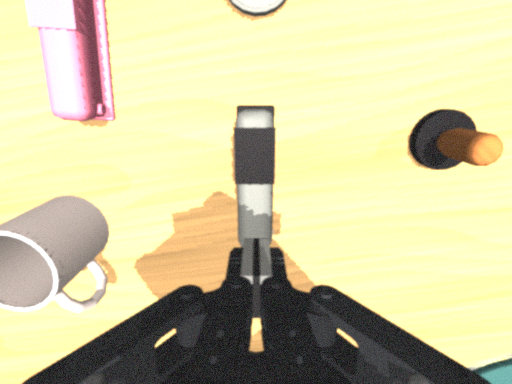

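The side view settles it: the shut fingertips end at crop (392,358), about 20–28 mm *behind* the reported TCP, not 8 mm ahead. So the fingers closed above the cover. The stapler looks unmoved. I'll re-measure it and grasp about 30 mm lower, watching the force.

```bash
python3 - <<'E'
from h import *
s,st=load('w8')
P=[onplane(s,u,v,.048,st) for u,v in((236,127),(275,127),(236,183),(272.5,183))]
a=(P[0]+P[1])/2;b=(P[2]+P[3])/2;print(a,b,np.degrees(np.arctan2((a-b)[1],(a-b)[0])))
go([.436,.314,.02],-8.6)
E
python3 -m handwheel '[[[0.001,-0.001,0.04],0],[[0.001,-0.001,0.04],0],[[0,0,0],0]]' 0.062
python3 -c "
from h import *
go([.436,.314,-.001],-8.6)"
```

```text
[0.48952772 0.30559072 0.048     ] [0.44002225 0.31426239 0.048     ] -9.93546494109082
t 7.7 pos [0.4319 0.3109 0.1354] yaw -8.68 tilt 0.82 | shift now-axes mm [  2.4  -2.5 115.5] | turn -0.08 | shift after turn mm [  3.6  -3.6 115.4] F [-0.2  0.1 -1.1] g -0.0001
clock: 7.95
position: [0.4341, 0.3126, 0.0503]
ee_rot: [0.997, -0.076, 0.005, -0.004]
contact_force: [-0.2, -0.0, -0.2]
grip_width: 0.0435
t 8.0 pos [0.4341 0.3126 0.0503] yaw -8.67 tilt 0.69 | shift now-axes mm [ 1.2 -1.2 51.3] | turn -0.07 | shift after turn mm [ 1.7 -1.6 51.3] F [-0.2 -0.  -0.2] g 0.0435
```

```bash

python3 -m handwheel '[[[0.0005,-0.0005,0],0],[[0.0005,-0.0005,0.01],0],[[0.0005,-0.0005,0.013],0],[[0,0,0.013],0],[[0,0,0.01],0],[[0,0,0],0]]'
python3 -c "
from h import *
go([.436,.314,-.001],-8.6)
s,st=grab('w9'); cv2.imwrite('pics/w9b.png',cv2.convertScaleAbs(s['color'][:,:,::-1],alpha=2))"
```

```text
clock: 8.55
position: [0.4371, 0.3148, 0.0035]
ee_rot: [0.997, -0.076, 0.005, -0.004]
contact_force: [0.2, 0.0, 0.2]
grip_width: 0.0618
t 8.6 pos [0.4371 0.3148 0.0035] yaw -8.68 tilt 0.77 | shift now-axes mm [-1.   1.   4.4] | turn -0.08 | shift after turn mm [-1.   0.9  4.5] F [0.2 0.  0.2] g 0.0618
```

View pics/w9b.png

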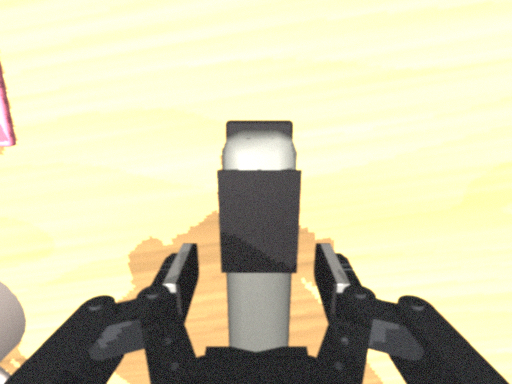

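```bash

python3 -m handwheel '[[[0,0.001,0.003],0],[[0,0,0.003],0]]'
python3 -m handwheel '[[[0,0,0.0005],0],[[0,0,0.0005],0],[[0,0,0.0005],0],[[0,0,0.0005],0]]' 0.0
python3 -c "
from h import *
go([.436,.314,-.001],-8.6)"
```

```text
clock: 8.8
position: [0.4378, 0.3143, -0.0012]
ee_rot: [0.997, -0.076, 0.006, -0.005]
contact_force: [-0.3, -0.7, -0.4]
grip_width: 0.0618
clock: 9.2
position: [0.4381, 0.3144, -0.0018]
ee_rot: [0.997, -0.076, 0.006, -0.005]
contact_force: [-3.3, -2.2, 4.6]
grip_width: 0.0333
t 9.2 pos [ 0.4381  0.3144 -0.0018] yaw -8.68 tilt 0.94 | shift now-axes mm [-2.   0.7 -0.8] | turn -0.08 | shift after turn mm [-2.1  0.7 -0.8] F [-3.3 -2.2  4.6] g 0.0333
```

```bash

python3 -m handwheel '[[[0,0,-0.03],0],[[0,0,-0.045],0],[[0,0,-0.045],0],[[0,0,-0.01],0]]'
python3 -c "
from h import *
go([.618,-.298,.13],-8.2)
s=snapshot('side'); cv2.imwrite('pics/s10.png',s['color'][100:384,150:400,::-1])"
```

```text
clock: 9.6
position: [0.4346, 0.312, 0.1296]
ee_rot: [0.997, -0.076, 0.004, -0.003]
contact_force: [0.3, 0.6, -3.3]
grip_width: 0.0332
t 9.6 pos [0.4346 0.312  0.1296] yaw -8.67 tilt 0.58 | shift now-axes mm [273.3 575.4  -2.5] | turn -0.47 | shift after turn mm [ 2.685e+02  5.777e+02 -4.000e-01] F [ 0.3  0.6 -3.3] g 0.0332
```

View pics/s10.png

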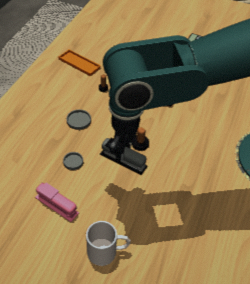

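The stapler is lifted (crop (125,155), −3.3 N). Moving it to the long tray.

```bash

python3 -m handwheel '[[[0.021,0.0445,-0.005],0],[[0.021,0.0445,0],-0.45],[[0.021,0.0445,0],0],[[0.021,0.0445,0],0],[[0.021,0.0445,0],0],[[0.021,0.0445,0],0],[[0.021,0.0445,0],0],[[0.021,0.0445,0],0],[[0.021,0.0445,0],0],[[0.021,0.0445,0],0],[[0.021,0.0445,0],0],[[0.021,0.0445,0],0]]'
python3 -m handwheel '[[[0.01,0.02,0],0],[[0,0,0],0]]'
python3 -c "
from h import *
go([.618,-.298,.05],-8.2)
s,st=grab('w11'); cv2.imwrite('pics/w11b.png',cv2.convertScaleAbs(s['color'][:,:,::-1],alpha=2))"
```

```text
clock: 10.85
position: [0.6037, -0.2603, 0.1099]
ee_rot: [0.998, -0.067, -0.005, -0.004]
contact_force: [1.9, 0.4, -3.0]
grip_width: 0.0331
clock: 11.05
position: [0.6101, -0.2875, 0.1037]
ee_rot: [0.998, -0.069, -0.008, -0.005]
contact_force: [-0.3, 0.2, -3.2]
grip_width: 0.033
t 11.1 pos [ 0.6101 -0.2875  0.1037] yaw -7.97 tilt 1.08 | shift now-axes mm [10.2  9.8 53.4] | turn 0.23 | shift after turn mm [ 9.3  9.3 53.7] F [-0.3  0.2 -3.2] g 0.033
```

View pics/w11b.png

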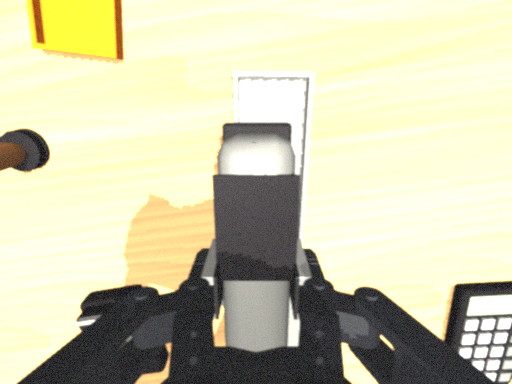

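```bash
python3 - <<'E'
from h import *
s,st=load('w11')
P=lambda u,v,z=.014:onplane(s,u,v,z,st)
a,b=P(233.5,71.5),P(314,73.5); m=(a+b)/2; print(a,b,np.linalg.norm(a-b),np.degrees(np.arctan2(*(a-b)[:2][::-1]))-90)
for yaw in(-8.2,-7):
  print(m[:2]-.086*np.array([np.cos(np.radians(yaw)),np.sin(np.radians(yaw))]))
print("tail base of stapler at z",P(225,123,.1-.01),P(291,123,.09))
E
python3 -c "
from h import *
c=snapshot('side');im=cv2.convertScaleAbs(cv2.resize(c['color'][120:210,220:380,::-1],None,fx=5,fy=5,interpolation=cv2.INTER_CUBIC),alpha=2); cv2.imwrite('pics/s11.png',im)"
```

```text
[ 0.71087182 -0.28089052  0.014     ] [ 0.70043841 -0.3449584   0.014     ] 0.06491185518128145 -9.249385750294735
[ 0.62053436 -0.30065837]
[ 0.62029614 -0.3024437 ]
tail base of stapler at z [ 0.67933666 -0.27673444  0.09      ] [ 0.67393398 -0.31592554  0.09      ]
```

View pics/s11.png

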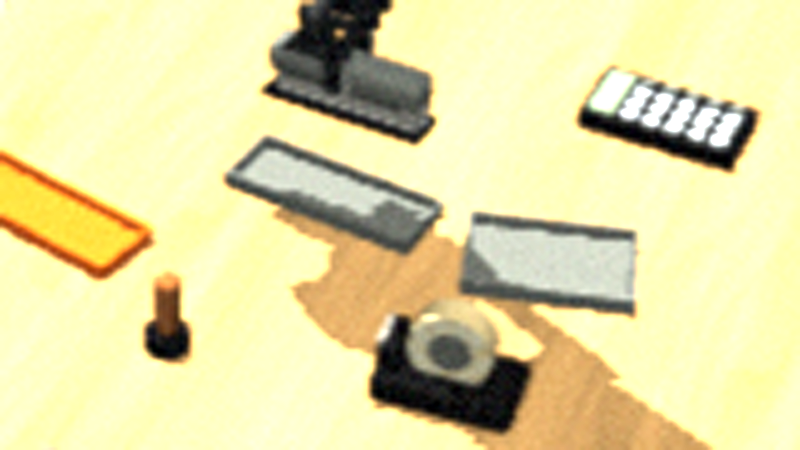

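```bash

python3 -m handwheel '[[[0.006,0.006,0],0.2],[[0.006,0.006,0],0.2],[[0,0,0.025],0],[[0,0,0.02],0],[[0,0,0.005],0]]'
python3 -c "
from h import *
go([.621,-.300,.003],-8.5)"
```

```text
clock: 11.65
position: [0.6213, -0.296, 0.0531]
ee_rot: [0.997, -0.071, -0.007, -0.005]
contact_force: [1.0, -0.2, -2.6]
grip_width: 0.0329
t 11.7 pos [ 0.6213 -0.296   0.0531] yaw -8.11 tilt 0.98 | shift now-axes mm [ 1.   4.4 50. ] | turn 0.39 | shift after turn mm [ 0.3  4.  50.1] F [ 1.  -0.2 -2.6] g 0.0329
```

```bash

python3 -m handwheel '[[[0.0005,0.004,0.01],0.4],[[0,0,0.01],0],[[0,0,0.01],0],[[0,0,0],0]]'
python3 -c "
from h import *
go([.621,-.300,.003],-8.5)
s,st=grab('w12'); cv2.imwrite('pics/w12b.png',cv2.convertScaleAbs(s['color'][:,:,::-1],alpha=2))"
```

```text
clock: 12.05
position: [0.6216, -0.2997, 0.0218]
ee_rot: [0.997, -0.074, -0.007, -0.005]
contact_force: [0.2, -0.7, -2.8]
grip_width: 0.033
t 12.1 pos [ 0.6216 -0.2997  0.0218] yaw -8.49 tilt 0.93 | shift now-axes mm [-0.3  0.6 18.8] | turn 0.01 | shift after turn mm [-0.6  0.4 18.8] F [ 0.2 -0.7 -2.8] g 0.033
```

View pics/w12b.png

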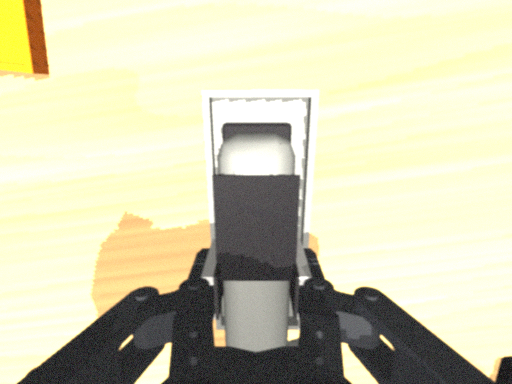

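Stapler base (cols 222–291) sits centred inside the tray walls (cols 213–305). Lowering.

```bash

python3 -m handwheel '[[[0,0,0.008],0],[[0,0,0.006],0],[[0,0,0.003],0]]'
python3 -m handwheel '[[[0,0,0.002],0],[[0,0,0.001],0]]'
```

```text
clock: 12.4
position: [0.6226, -0.3, 0.0063]
ee_rot: [0.997, -0.074, -0.005, -0.004]
contact_force: [-0.1, -0.1, -2.5]
grip_width: 0.0331
clock: 12.6
position: [0.6224, -0.3, 0.0032]
ee_rot: [0.997, -0.074, -0.005, -0.004]
contact_force: [-6.9, 2.5, 8.2]
grip_width: 0.0327
```

```bash

python3 -m handwheel '[[[0,0,0],0],[[0,0,0],0],[[0,0,0],0]]' 0.06
python3 -m handwheel '[[[0,0,-0.02],0],[[0,0,-0.04],0],[[0,0,-0.045],0],[[0,0,-0.01],0],[[0,0,0],0]]'
python3 -c "
from h import *
go([.456,-.115,.13],2.7)
s,st=grab('w13'); cv2.imwrite('pics/w13b.png',cv2.convertScaleAbs(s['color'][:,:,::-1],alpha=2))"
```

```text
clock: 12.9
position: [0.6231, -0.3003, 0.0044]
ee_rot: [0.997, -0.074, -0.004, -0.004]
contact_force: [0.7, -0.6, 0.2]
grip_width: 0.0603
clock: 13.4
position: [0.6238, -0.3011, 0.1229]
ee_rot: [0.997, -0.074, -0.005, -0.004]
contact_force: [-0.2, 0.7, -0.8]
grip_width: 0.0602
t 13.4 pos [ 0.6238 -0.3011  0.1229] yaw -8.49 tilt 0.69 | shift now-axes mm [-193.5 -159.3   -4. ] | turn -11.19 | shift after turn mm [-158.8 -193.7   -7.1] F [-0.2  0.7 -0.8] g 0.0602
```

View pics/w13b.png

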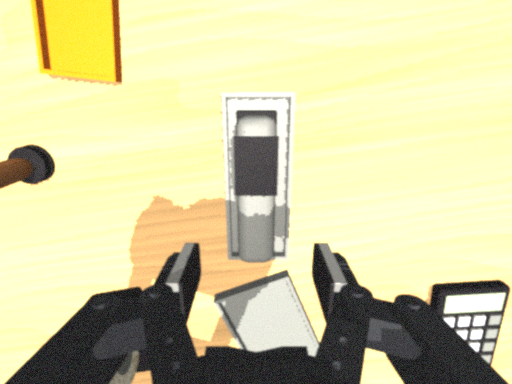

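Stapler lies inside the long tray (tray cols 224–295, rows 95–258). Next: dispenser.

```bash

python3 -m handwheel '[[[-0.038,-0.031,-0.015],0],[[-0.038,-0.031,-0.015],0],[[-0.038,-0.031,-0.015],0],[[-0.038,-0.031,-0.01],0],[[-0.03,-0.025,0],0],[[0,0,0],-5.5],[[0,0,0],-5.5],[[0,0,0],0]]' 0.0854
python3 -c "
from h import *
go([.456,-.115,.16],2.7)
s,st=grab('w14'); cv2.imwrite('pics/w14b.png',cv2.convertScaleAbs(s['color'][:,:,::-1],alpha=2))"
```

```text
clock: 14.25
position: [0.4602, -0.1234, 0.1659]
ee_rot: [1.0, 0.025, -0.012, -0.008]
contact_force: [-0.3, -0.0, 0.2]
grip_width: 0.0856
t 14.2 pos [ 0.4602 -0.1234  0.1659] yaw 2.84 tilt 1.69 | shift now-axes mm [-3.6 -8.5  6.1] | turn 0.14 | shift after turn mm [-3.8 -8.6  5.9] F [-0.3 -0.   0.2] g 0.0856
```

View pics/w14b.png

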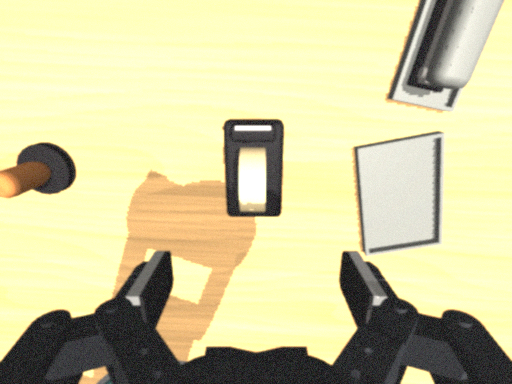

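Wrist view: dispenser base cols 225–282, rows 121–215; roll cols 238–266, rows 148–212. Wide tray corners are (355,148), (442,133), (441,242), (366,254). Second view from lower down.

```bash

python3 -m handwheel '[[[-0.004,-0.0085,0.02],0],[[0,0,0.02],0],[[0,0,0],0]]'
python3 -c "
from h import *
go([.456,-.115,.16],2.7)
s,st=grab('w15'); 
a=[cv2.imread(f'pics/w{i}.png')[90:290,200:460] for i in (14,15)]
cv2.imwrite('pics/w15b.png',cv2.convertScaleAbs(cv2.resize(np.vstack([a[0][:130],a[1][:170]]),None,fx=2,fy=2,interpolation=cv2.INTER_CUBIC),alpha=2))"
```

```text
clock: 14.6
position: [0.4546, -0.1147, 0.1227]
ee_rot: [1.0, 0.018, -0.014, -0.009]
contact_force: [-0.7, 1.0, 0.3]
grip_width: 0.0853
t 14.6 pos [ 0.4546 -0.1147  0.1227] yaw 2.07 tilt 1.85 | shift now-axes mm [  0.4  -0.4 -37.3] | turn -0.63 | shift after turn mm [  1.4   0.3 -37.3] F [-0.7  1.   0.3] g 0.0853
```

View pics/w15b.png

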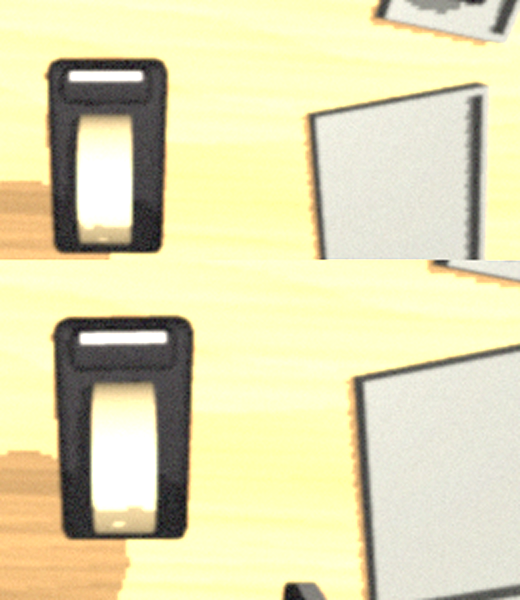

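```bash
python3 - <<'E'
from h import *
a,b=load('w14'),load('w15')
F={'noseL':((234.5,128),(239,129)),'noseR':((272,128),(283.5,129)),'BL':((226.5,216),(232,228.5)),'BR':((281,216),(294,228.5)),'roll':((252,196),(262,200)),}
D={}
for k,(p,q) in F.items():
    D[k]=tri([ray(a[0],*p,a[1]),ray(b[0],*q,b[1])]); print(k,D[k].round(4))
for z in (.022,.026): print('base z',z,[onplane(b[0],u,v,z,b[1]).round(4) for u,v in((232,228.5),(294,228.5))])
print('nose .05',[onplane(b[0],u,v,.05,b[1]).round(4) for u,v in((239,129),(283.5,129))])
print('roll top',[onplane(b[0],u,180,.08,b[1]).round(4) for u in(245.5,278.5)])
T=[onplane(a[0],u,v,.014,a[1]) for u,v in((355,148),(442,133),(441,242),(366,254))]
print(np.round(T,4), np.mean(T,0), [round(float(np.linalg.norm(T[i]-T[(i+1)%4])),4) for i in range(4)])
for i,j in((0,3),(1,2),(0,1),(3,2)):
    d=T[i]-T[j]; print(np.degrees(np.arctan2(d[1],d[0])))
E
```

```text
noseL [ 0.5004 -0.0926 -0.0082]
noseR [ 0.5084 -0.1335  0.0342]
BL [ 0.3976 -0.0874  0.0087]
BR [ 0.4087 -0.1513  0.0244]
roll [ 0.4151 -0.1176 -0.0252]
base z 0.022 [array([ 0.4048, -0.0892,  0.022 ]), array([ 0.4077, -0.1519,  0.022 ])]
base z 0.026 [array([ 0.4069, -0.0896,  0.026 ]), array([ 0.4098, -0.1513,  0.026 ])]
nose .05 [array([ 0.5091, -0.0966,  0.05  ]), array([ 0.5105, -0.1322,  0.05  ])]
roll top [array([ 0.4762, -0.1042,  0.08  ]), array([ 0.4773, -0.1287,  0.08  ])]
[[ 0.4892 -0.2257  0.014 ]
 [ 0.5101 -0.3146  0.014 ]
 [ 0.3804 -0.3486  0.014 ]
 [ 0.3582 -0.2614  0.014 ]] [ 0.43446743 -0.28755504  0.014     ] [0.0913, 0.1341, 0.09, 0.1358]
15.241868606382372
14.704970175330173
103.21821722871296
104.31137406376851
```

```bash
python3 -c "
from h import *
go([.459,-.1165,.014],3.0)"
python3 -m handwheel '[[[0.005,0.0015,0.02],-0.9],[[0.001,0,0.025],0],[[0,0,0.025],0],[[0,0,0.01],0],[[0,0,0],0]]' 0.06
python3 -c "
from h import *
go([.459,-.1165,.014],3.0)
s,st=grab('w16'); cv2.imwrite('pics/w16b.png',cv2.convertScaleAbs(s['color'][:,:,::-1],alpha=2))"
```

```text
t 14.7 pos [ 0.4551 -0.1149  0.1242] yaw 2.08 tilt 1.78 | shift now-axes mm [  6.7   3.7 110. ] | turn -0.92 | shift after turn mm [  3.8   1.8 110.2] F [-0.2 -0.6  1. ] g 0.086
clock: 15.15
position: [0.462, -0.1166, 0.046]
ee_rot: [1.0, 0.022, -0.011, -0.008]
contact_force: [-0.2, -0.4, 0.0]
grip_width: 0.0602
t 15.2 pos [ 0.462  -0.1166  0.046 ] yaw 2.54 tilt 1.57 | shift now-axes mm [-2.3  0.3 32.1] | turn -0.46 | shift after turn mm [-3.  -0.3 32. ] F [-0.2 -0.4  0. ] g 0.0602
```

View pics/w16b.png

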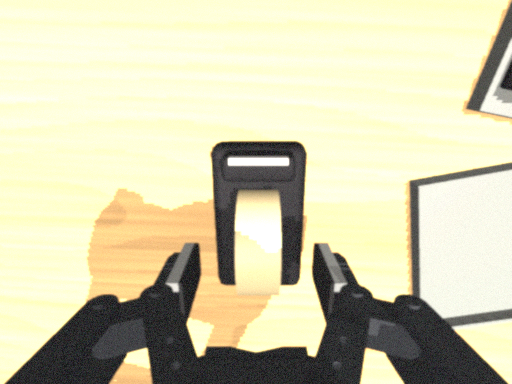

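```bash

python3 -m handwheel '[[[-0.001,0,0.014],-0.4],[[-0.001,0,0.012],0],[[0,0,0.006],0],[[0,0,0.001],0]]'
python3 -c "
from h import *
go([.459,-.1165,.014],3.0)"
python3 -m handwheel '[[[0,0,0.0005],0],[[0,0,0.0005],0],[[0,0,0.0005],0],[[0,0,0.0005],0]]' 0.0
python3 -c "
from h import *
go([.459,-.1165,.014],3.0)"
```

```text
clock: 15.6
position: [0.4609, -0.1169, 0.0143]
ee_rot: [1.0, 0.026, -0.009, -0.007]
contact_force: [0.0, 0.4, 0.3]
grip_width: 0.0601
t 15.6 pos [ 0.4609 -0.1169  0.0143] yaw 2.93 tilt 1.31 | shift now-axes mm [-1.9 -0.5  0.3] | turn -0.07 | shift after turn mm [-1.9 -0.5  0.3] F [0.  0.4 0.3] g 0.0601
clock: 16.0
position: [0.4613, -0.1174, 0.0136]
ee_rot: [1.0, 0.026, -0.009, -0.007]
contact_force: [-6.4, 3.0, 5.2]
grip_width: 0.0236
t 16.0 pos [ 0.4613 -0.1174  0.0136] yaw 2.93 tilt 1.24 | shift now-axes mm [-2.2 -1.  -0.4] | turn -0.07 | shift after turn mm [-2.2 -1.  -0.4] F [-6.4  3.   5.2] g 0.0236
```

```bash

python3 -m handwheel '[[[0,0,-0.02],0],[[0,0,-0.03],0],[[0,0,-0.02],0]]'
python3 -c "
from h import *
go([.433,-.2875,.07],14.5)
s=snapshot('side');cv2.imwrite('pics/s17.png',cv2.convertScaleAbs(cv2.resize(s['color'][120:240,220:380,::-1],None,fx=4,fy=4),alpha=2))"
```

```text
clock: 16.3
position: [0.46, -0.1174, 0.0813]
ee_rot: [1.0, 0.025, -0.012, -0.008]
contact_force: [-0.1, -0.3, -6.9]
grip_width: 0.0236
t 16.3 pos [ 0.46   -0.1174  0.0813] yaw 2.93 tilt 1.68 | shift now-axes mm [-35.3 168.7   9.4] | turn -11.57 | shift after turn mm [-68.7 157.9  11.3] F [-0.1 -0.3 -6.9] g 0.0236
```

View pics/s17.png

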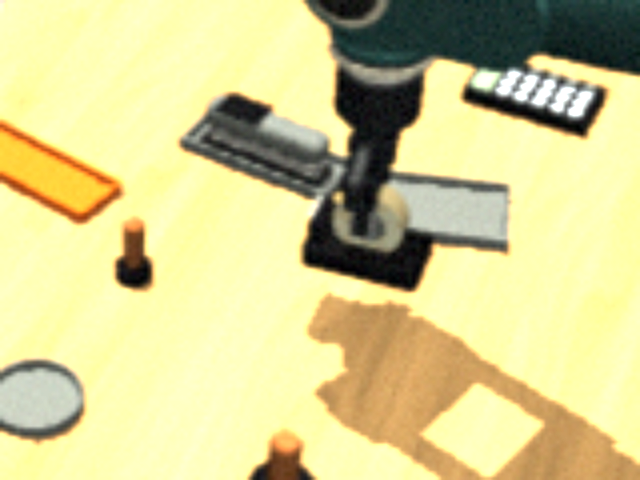

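```bash

python3 -m handwheel '[[[-0.009,0.042,0],0],[[-0.009,0.042,0],0],[[-0.009,0.042,0],0],[[-0.004,0.02,0],0],[[0,0,0],-5.7],[[0,0,0],-5.7],[[0,0,0],0]]'
python3 -c "
from h import *
go([.434,-.2875,.07],14.5)
s,st=grab('w18'); cv2.imwrite('pics/w18b.png',cv2.convertScaleAbs(s['color'][:,:,::-1],alpha=2))"
```

```text
clock: 17.05
position: [0.4351, -0.2695, 0.0764]
ee_rot: [0.992, 0.129, -0.011, -0.01]
contact_force: [0.3, 0.1, -6.8]
grip_width: 0.0236
t 17.1 pos [ 0.4351 -0.2695  0.0764] yaw 14.79 tilt 1.71 | shift now-axes mm [-5.5 17.2  6.1] | turn 0.29 | shift after turn mm [-5.5 17.1  6.4] F [ 0.3  0.1 -6.8] g 0.0236
```

View pics/w18b.png

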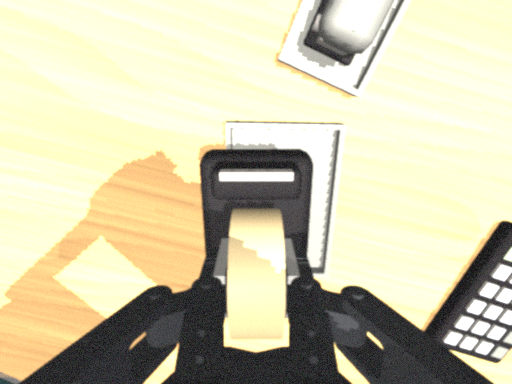

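```bash
python3 - <<'E'
from h import *
s,st=load('w18')
a,b=[onplane(s,u,v,.014,st) for u,v in((226,122.5),(344.5,124.5))]
print(a,b,np.linalg.norm(a-b)); d=a-b; y=np.arctan2(d[1],d[0])-np.pi/2; print(np.degrees(y)); print((a+b)[:2]/2-.069*np.array([np.cos(y),np.sin(y)]))
# dispenser nose position, z = .05+lift
z=.05+.0764-.0136
print([onplane(s,u,177,z,st).round(4) for u in(219,294)])
E
```

```text
[ 0.48866713 -0.22932715  0.014     ] [ 0.51048814 -0.31660625  0.014     ] 0.08996553902736174
14.037004877061454
[ 0.43263802 -0.28970255]
[array([ 0.4781, -0.2405,  0.1128]), array([ 0.4872, -0.2738,  0.1128])]
```

```bash

python3 -m handwheel '[[[-0.003,0.010,0],0.4],[[-0.003,0.009,0.01],0],[[0,0,0.015],0],[[0,0,0.01],0],[[0,0,0],0]]'
python3 -c "
from h import *
go([.434,-.2887,.0176],14.3)
s,st=grab('w19'); cv2.imwrite('pics/w19b.png',cv2.convertScaleAbs(s['color'][:,:,::-1],alpha=2))"
```

```text
clock: 17.6
position: [0.4323, -0.2893, 0.0359]
ee_rot: [0.993, 0.12, -0.012, -0.011]
contact_force: [-0.6, 0.7, -5.6]
grip_width: 0.0234
t 17.6 pos [ 0.4323 -0.2893  0.0359] yaw 13.79 tilt 1.84 | shift now-axes mm [ 2.1  0.2 18.2] | turn -0.51 | shift after turn mm [ 1.8 -0.2 18.3] F [-0.6  0.7 -5.6] g 0.0234
```

View pics/w19b.png

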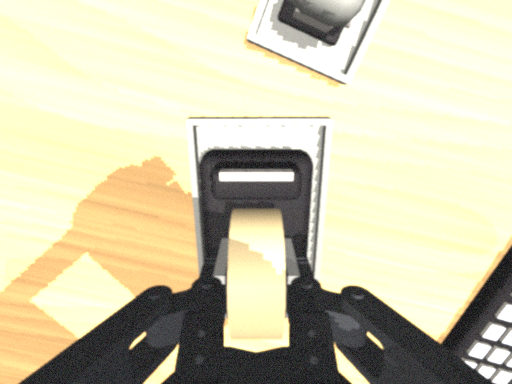

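```bash

python3 -m handwheel '[[[0.001,0.002,0.007],-0.3],[[0,0,0.006],0],[[0,0,0.003],0]]'
python3 -m handwheel '[[[0,0,0.002],0],[[0,0,0.001],0]]'
python3 -c "
from h import *
go([.434,-.2887,.0176],14.3)"
```

```text
clock: 17.95
position: [0.4343, -0.2909, 0.0202]
ee_rot: [0.992, 0.123, -0.011, -0.01]
contact_force: [-0.3, -0.9, -6.8]
grip_width: 0.0235
clock: 18.15
position: [0.4344, -0.2908, 0.0183]
ee_rot: [0.992, 0.123, -0.011, -0.01]
contact_force: [-10.9, 7.0, 17.9]
grip_width: 0.0235
t 18.1 pos [ 0.4344 -0.2908  0.0183] yaw 14.15 tilt 1.72 | shift now-axes mm [ 0.2 -2.1  0.7] | turn -0.15 | shift after turn mm [ 0.2 -2.2  0.7] F [-10.9   7.   17.9] g 0.0235
```

```bash

python3 -m handwheel '[[[0,0,0],0],[[0,0,0],0],[[0,0,0],0]]' 0.06
python3 -m handwheel '[[[0,0,-0.02],0],[[0,0,-0.04],0],[[0,0,-0.045],0],[[0,0,-0.04],0],[[0,0,0],0]]'
python3 -c "
from h import *
go([.443,.123,.15],14.5)
s,st=grab('w20'); cv2.imwrite('pics/w20b.png',cv2.convertScaleAbs(s['color'][:,:,::-1],alpha=2))
s=snapshot('side');cv2.imwrite('pics/s20.png',cv2.convertScaleAbs(cv2.resize(s['color'][120:240,220:380,::-1],None,fx=4,fy=4,interpolation=cv2.INTER_CUBIC),alpha=2))"
```

```text
clock: 18.45
position: [0.4356, -0.2916, 0.0204]
ee_rot: [0.992, 0.123, -0.01, -0.009]
contact_force: [0.1, 0.3, -0.1]
grip_width: 0.0597
clock: 18.95
position: [0.4386, -0.2937, 0.1709]
ee_rot: [0.992, 0.123, -0.01, -0.009]
contact_force: [0.3, -1.1, -0.4]
grip_width: 0.06
t 18.9 pos [ 0.4386 -0.2937  0.1709] yaw 14.15 tilt 1.5 | shift now-axes mm [ 106.5 -402.5   27. ] | turn -0.35 | shift after turn mm [ 108.6 -402.3   20.9] F [ 0.3 -1.1 -0.4] g 0.06
```

View pics/w20b.png

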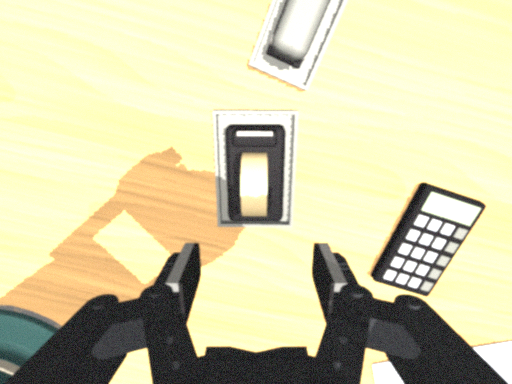

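View pics/s20.png

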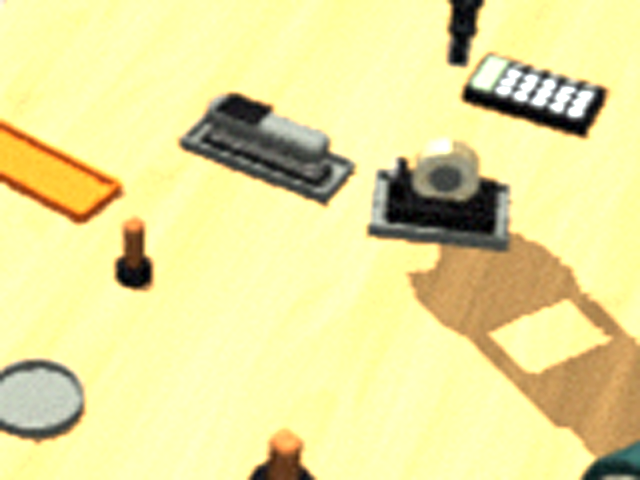

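Wrist and side views show the dispenser upright inside the wide tray and the stapler in the long tray. Next: big stamp.

```bash

python3 -m handwheel '[[[0.012,-0.047,0],0],[[0.012,-0.047,0],0],[[0.012,-0.047,0],0],[[0.012,-0.047,0],0],[[0.012,-0.047,0],0],[[0.012,-0.047,0],0],[[0.012,-0.047,0],0],[[0.012,-0.047,0],0],[[0,0,0],0],[[0,0,0],0]]'
python3 -c "
from h import *
go([.443,.123,.15],15)
s,st=grab('w21'); cv2.imwrite('pics/w21b.png',cv2.convertScaleAbs(s['color'][:,:,::-1],alpha=2))"
```

```text
clock: 20.05
position: [0.4325, 0.1088, 0.1574]
ee_rot: [0.992, 0.122, -0.02, -0.013]
contact_force: [-0.7, -0.2, 0.5]
grip_width: 0.0601
t 20.1 pos [0.4325 0.1088 0.1574] yaw 14.06 tilt 2.81 | shift now-axes mm [ 13.9 -11.    7.2] | turn -0.94 | shift after turn mm [ 13.8 -11.    7.4] F [-0.7 -0.2  0.5] g 0.0601
```

View pics/w21b.png

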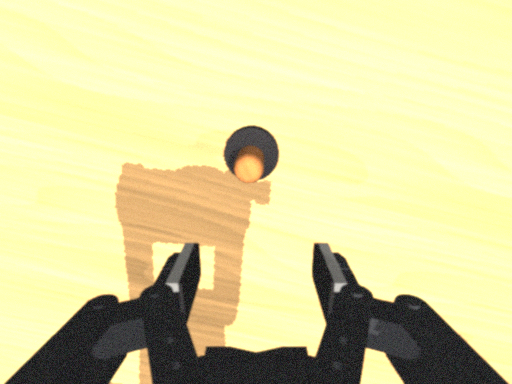

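Big stamp: foot centre (251,154), handle top (249,171). Second view from a shifted, lower place.

```bash

python3 -m handwheel '[[[0.012,-0.010,0.02],-0.5],[[0,0,0.02],0],[[0,0,0],0]]'
python3 -c "
from h import *
go([.443,.123,.1],15)
s,st=grab('w22'); cv2.imwrite('pics/w22b.png',cv2.convertScaleAbs(s['color'][:,:,::-1],alpha=2))"
```

```text
clock: 20.4
position: [0.4404, 0.119, 0.1146]
ee_rot: [0.992, 0.124, -0.021, -0.013]
contact_force: [-0.5, -0.3, -0.8]
grip_width: 0.0601
t 20.4 pos [0.4404 0.119  0.1146] yaw 14.25 tilt 2.86 | shift now-axes mm [ 4.  -2.8 14.6] | turn -0.75 | shift after turn mm [ 3.5 -3.2 14.6] F [-0.5 -0.3 -0.8] g 0.0601
```

View pics/w22b.png

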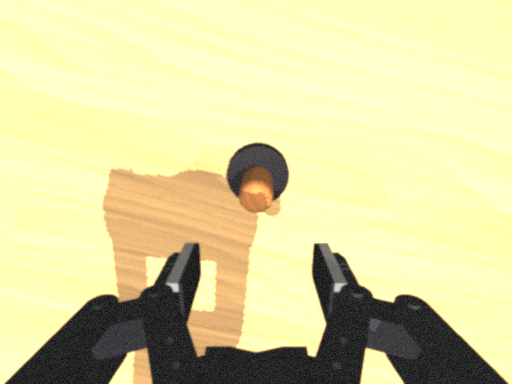

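```bash
python3 - <<'E'
from h import *
a,b=load('w21'),load('w22')
for n,p,q,z in(('foot',(251,154),(258,174),.012),('top',(249,171),(256,200),.068)):
    print(n,tri([ray(a[0],*p,a[1]),ray(b[0],*q,b[1])]).round(4),onplane(a[0],*p,z,a[1]).round(4),onplane(b[0],*q,z,b[1]).round(4))
E
```

```text
foot [0.4437 0.1229 0.0017] [0.446  0.1234 0.012 ] [0.4472 0.123  0.012 ]
top [0.4447 0.1223 0.0698] [0.4442 0.1221 0.068 ] [0.4439 0.1223 0.068 ]
```

```bash
python3 -c "
from h import *
go([.447,.1232,.005],15)"
python3 -m handwheel '[[[0.005,-0.003,0.02],-0.7],[[0.001,0,0.025],0],[[0,0,0.02],0],[[0,0,0],0]]'
python3 -c "
from h import *
go([.447,.1232,.005],15)
s,st=grab('w23'); cv2.imwrite('pics/w23b.png',cv2.convertScaleAbs(s['color'][:,:,::-1],alpha=2))"
```

```text
t 20.4 pos [0.441  0.1191 0.1161] yaw 14.24 tilt 2.8 | shift now-axes mm [ 11.    1.  110.8] | turn -0.76 | shift after turn mm [  6.9  -2.4 111.1] F [-0.3  0.   0.4] g 0.06
clock: 20.85
position: [0.4458, 0.1216, 0.0534]
ee_rot: [0.992, 0.127, -0.018, -0.014]
contact_force: [-0.1, 0.1, 0.1]
grip_width: 0.0601
t 20.9 pos [0.4458 0.1216 0.0534] yaw 14.61 tilt 2.58 | shift now-axes mm [ 3.1  0.3 48.3] | turn -0.39 | shift after turn mm [ 1.6 -1.2 48.4] F [-0.1  0.1  0.1] g 0.0601
```

View pics/w23b.png

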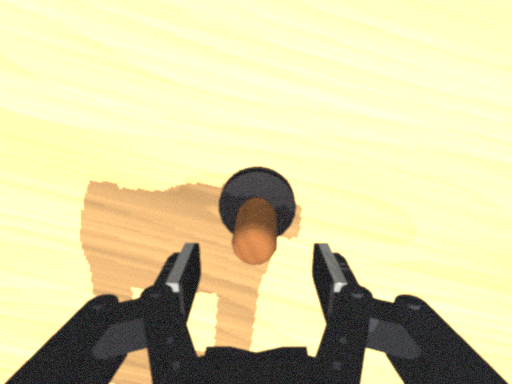

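```bash

python3 -m handwheel '[[[0.0015,0,0.018],0],[[0.001,0,0.016],0],[[0,0,0.01],0],[[0,0,0.002],0]]'
python3 -c "
from h import *
go([.447,.1232,.005],15)"
python3 -m handwheel '[[[0,0,0.0005],0],[[0,0,0.0005],0],[[0,0,0.0005],0],[[0,0,0.0005],0]]' 0.0
python3 -c "
from h import *
go([.447,.1232,.005],15)
s,st=grab('w24'); cv2.imwrite('pics/w24b.png',cv2.convertScaleAbs(s['color'][:,:,::-1],alpha=2))"
```

```text
clock: 21.3
position: [0.4506, 0.1226, 0.0131]
ee_rot: [0.992, 0.126, -0.013, -0.014]
contact_force: [-0.7, -0.5, 0.3]
grip_width: 0.0602
t 21.3 pos [0.4506 0.1226 0.0131] yaw 14.47 tilt 2.23 | shift now-axes mm [-3.1 -1.2  8.2] | turn -0.53 | shift after turn mm [-3.3 -1.5  8.1] F [-0.7 -0.5  0.3] g 0.0602
clock: 21.7
position: [0.4513, 0.1227, 0.0131]
ee_rot: [0.992, 0.126, -0.013, -0.014]
contact_force: [-2.9, -0.2, 3.4]
grip_width: 0.0266
t 21.7 pos [0.4513 0.1227 0.0131] yaw 14.47 tilt 2.16 | shift now-axes mm [-3.9 -1.3  8.2] | turn -0.53 | shift after turn mm [-4.1 -1.6  8.1] F [-2.9 -0.2  3.4] g 0.0266
```

View pics/w24b.png

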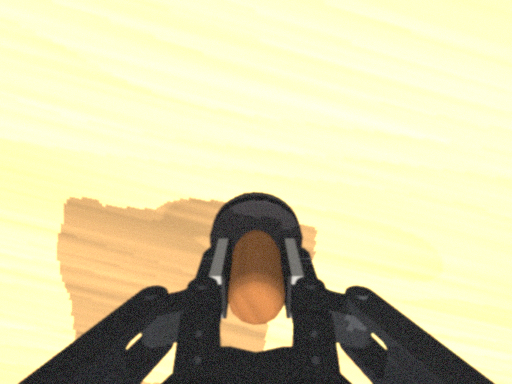

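Handle is held between the pads (26.6 mm). Lifting and moving to the big dish.

```bash

python3 -m handwheel '[[[0,0,-0.02],0],[[0,0,-0.03],0],[[0.03,0.005,-0.01],0],[[0.045,0.014,0],0],[[0.045,0.014,0],0],[[0.045,0.014,0],0],[[0.03,0.01,0],0],[[0,0,0],0],[[0,0,0],0]]'
python3 -c "
from h import *
go([.6785,.1125,.05],14.5)
s,st=grab('w25'); cv2.imwrite('pics/w25b.png',cv2.convertScaleAbs(s['color'][:,:,::-1],alpha=2))"
```

```text
clock: 22.65
position: [0.6637, 0.1147, 0.068]
ee_rot: [0.992, 0.126, -0.012, -0.014]
contact_force: [-0.4, -0.1, -1.5]
grip_width: 0.0267
t 22.6 pos [0.6637 0.1147 0.068 ] yaw 14.53 tilt 2.11 | shift now-axes mm [14.1  6.4 17.6] | turn 0.03 | shift after turn mm [13.8  5.9 18. ] F [-0.4 -0.1 -1.5] g 0.0267
```

View pics/w25b.png

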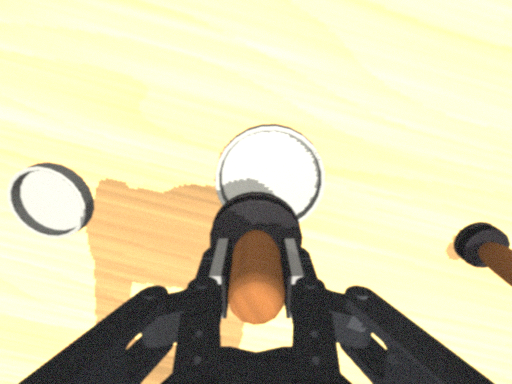

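```bash
python3 - <<'E'
from h import *
s,st=load('w25')
P=np.array([onplane(s,u,v,.014,st)[:2] for u,v in((217,185),(323,178),(270,125),(228,148),(309,140),(219,168),(321,195))],np.float32)
from scipy.optimize import least_squares
r=least_squares(lambda q:np.hypot(*(P-q).T)-.044,[.68,.11]); print("big dish",r.x,r.fun.round(4))
Q=np.array([onplane(s,u,v,.014,st)[:2] for u,v in((10,195),(93,197),(42,164),(68,236),(20,173),(85,178),(25,226))],np.float32)
r2=least_squares(lambda q:np.hypot(*(Q-q).T)-.033,[.61,.28]); print("small dish",r2.x,r2.fun.round(4))
print("small stamp foot",onplane(s,481,245,.010,st))
# foot far edge of the held stamp
z=.014+.068-.0131
e=onplane(s,256,194,z,st); print("foot far edge",e)
go([r.x[0]+.0065,r.x[1],.05],14.5)
E
```

```text
big dish [0.68175095 0.11047892] [-0.0018 -0.0028  0.001  -0.0013  0.0003 -0.0023 -0.0025]
small dish [0.61919318 0.27912969] [ 0.0023  0.0018 -0.0008 -0.0009 -0.0006  0.0046  0.0046]
small stamp foot [ 0.6740369  -0.07646737  0.01      ]
foot far edge [0.69025832 0.12245959 0.0689    ]
t 22.7 pos [0.6634 0.1147 0.0681] yaw 14.54 tilt 2.1 | shift now-axes mm [23.3 10.9 17.3] | turn 0.04 | shift after turn mm [23.  10.3 18.1] F [ 0.2  0.2 -2.3] g 0.0267
```

```bash

python3 -m handwheel '[[[0.010,0.0045,0],0],[[0.009,0.004,0],0],[[0,0,0.015],0],[[0,0,0],0]]'
python3 -c "
from h import *
go([.684,.1115,.017],14.5)
s,st=grab('w26'); cv2.imwrite('pics/w26b.png',cv2.convertScaleAbs(s['color'][:,:,::-1],alpha=2))
s=snapshot('side');cv2.imwrite('pics/s26.png',cv2.convertScaleAbs(cv2.resize(s['color'][170:290,180:340,::-1],None,fx=4,fy=4,interpolation=cv2.INTER_CUBIC),alpha=2))"
```

```text
clock: 23.1
position: [0.6836, 0.1118, 0.0522]
ee_rot: [0.992, 0.127, -0.011, -0.014]
contact_force: [-0.6, 0.2, -1.4]
grip_width: 0.0266
t 23.1 pos [0.6836 0.1118 0.0522] yaw 14.58 tilt 2.06 | shift now-axes mm [ 1.   1.5 35.2] | turn 0.08 | shift after turn mm [ 0.3  0.4 35.2] F [-0.6  0.2 -1.4] g 0.0266
```

View pics/w26b.png

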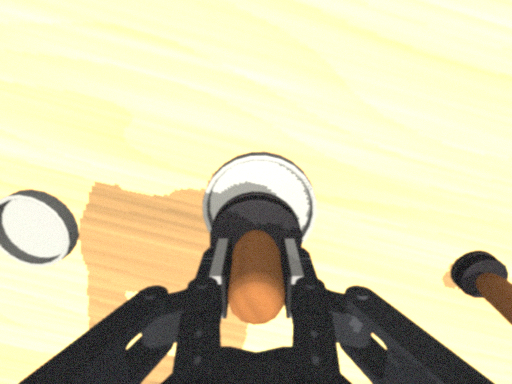

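View pics/s26.png

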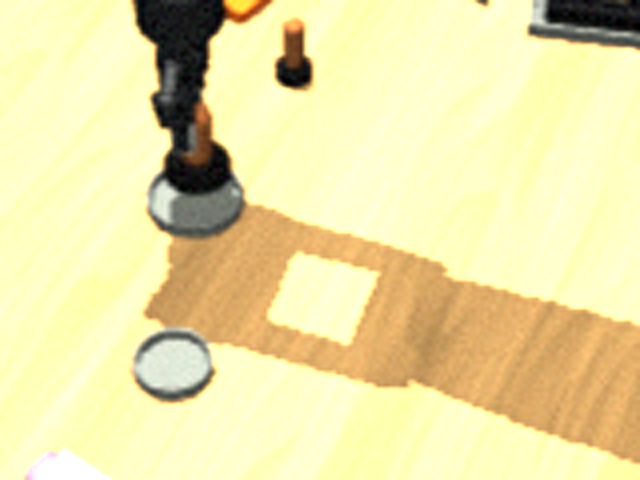

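Held stamp sits over the dish in both views. Lowering in two stages.

```bash

python3 -m handwheel '[[[0.0005,0.001,0.012],0],[[0,0,0.01],0],[[0,0,0],0]]'
python3 -c "
from h import *
go([.684,.1115,.017],14.5)
s,st=grab('w27'); cv2.imwrite('pics/w27b.png',cv2.resize(cv2.convertScaleAbs(s['color'][100:384,100:400,::-1],alpha=2),None,fx=2,fy=2))
z=.014+.0302-.0131
"
```

```text
clock: 23.5
position: [0.6843, 0.1118, 0.0311]
ee_rot: [0.992, 0.127, -0.01, -0.014]
contact_force: [-0.5, -0.3, -1.5]
grip_width: 0.0266
t 23.5 pos [0.6843 0.1118 0.0311] yaw 14.59 tilt 1.95 | shift now-axes mm [-0.2  0.6 14.1] | turn 0.09 | shift after turn mm [-0.4  0.2 14.1] F [-0.5 -0.3 -1.5] g 0.0266
```

View pics/w27b.png

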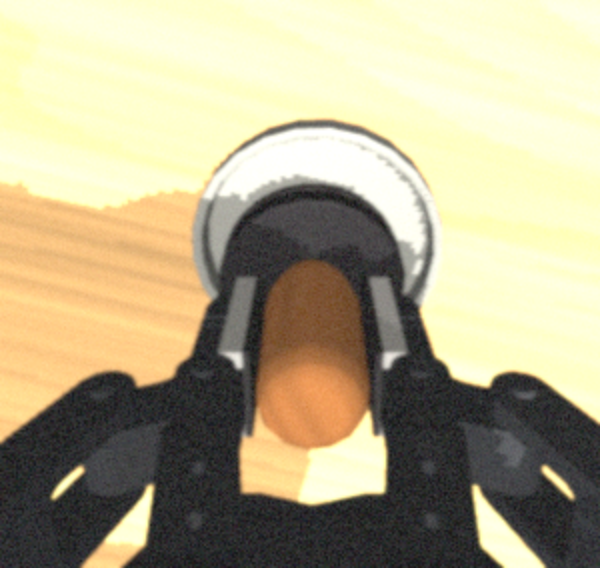

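```bash
python3 -c "
from h import *
s,st=load('w27')
a=onplane(s,100+315/2,100+188/2,.014+.0311-.0131,st); b=onplane(s,100+317/2,100+128/2,.014,st); print(a,b,'gap far outer',np.linalg.norm((a-b)[:2]))"
python3 -m handwheel '[[[0,0.0005,0.006],0],[[0,0,0.005],0],[[0,0,0.002],0]]'
python3 -m handwheel '[[[0,0,0.001],0],[[0,0,0.001],0]]'
```

```text
[0.71106829 0.11863414 0.032     ] [0.7245289  0.12199548 0.014     ] gap far outer 0.013873953325612016
clock: 23.85
position: [0.6846, 0.1117, 0.0184]
ee_rot: [0.992, 0.127, -0.009, -0.014]
contact_force: [0.2, 0.3, -1.4]
grip_width: 0.0268
clock: 24.05
position: [0.6849, 0.1119, 0.017]
ee_rot: [0.992, 0.127, -0.008, -0.014]
contact_force: [-3.5, 1.4, 13.0]
grip_width: 0.0265
```

```bash

python3 -m handwheel '[[[0,0,0],0],[[0,0,0],0],[[0,0,0],0]]' 0.06
python3 -m handwheel '[[[0,0,-0.02],0],[[0,0,-0.04],0],[[0,0,-0.045],0],[[0,0,-0.04],0],[[0,0,0],0]]'
python3 -c "
from h import *
go([.67,-.077,.15],-6)
s,st=grab('w28'); cv2.imwrite('pics/w28b.png',cv2.convertScaleAbs(s['color'][:,:,::-1],alpha=2))"
```

```text
clock: 24.35
position: [0.6854, 0.1119, 0.0179]
ee_rot: [0.992, 0.127, -0.008, -0.014]
contact_force: [0.0, 0.4, 0.7]
grip_width: 0.0602
clock: 24.85
position: [0.6873, 0.1079, 0.1665]
ee_rot: [0.992, 0.127, -0.009, -0.014]
contact_force: [1.0, -0.5, -0.2]
grip_width: 0.06
t 24.9 pos [0.6873 0.1079 0.1665] yaw 14.6 tilt 1.94 | shift now-axes mm [-63.1 175.   12.2] | turn 20.6 | shift after turn mm [  2.1 185.7  16.5] F [ 1.  -0.5 -0.2] g 0.06
```

View pics/w28b.png

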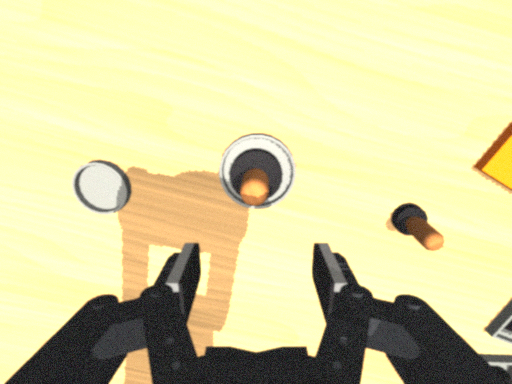

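Big stamp is upright and centred in the big dish (258,172). Now the small stamp (foot at (408,218)).

```bash

python3 -m handwheel '[[[-0.015,0.043,0],0],[[-0.015,0.043,0],0],[[-0.015,0.043,0],0],[[-0.015,0.038,0],0],[[0,0,0],5],[[0,0,0],5],[[0,0,0],0]]'
python3 -c "
from h import *
go([.67,-.077,.15],4)
s,st=grab('w29'); cv2.imwrite('pics/w29b.png',cv2.convertScaleAbs(s['color'][:,:,::-1],alpha=2))"
python3 -m handwheel '[[[0,0,0.02],0],[[0,0,0.02],0],[[0,0,0],0]]'
python3 -c "
from h import *
go([.67,-.077,.1],4)
s,st=grab('w30'); cv2.imwrite('pics/w30b.png',cv2.convertScaleAbs(s['color'][:,:,::-1],alpha=2))"
```

```text
clock: 25.6
position: [0.6672, -0.0751, 0.1503]
ee_rot: [0.999, 0.038, -0.016, -0.014]
contact_force: [0.0, -0.1, 0.5]
grip_width: 0.06
t 25.6 pos [ 0.6672 -0.0751  0.1503] yaw 4.38 tilt 2.46 | shift now-axes mm [2.6 2.1 0.2] | turn 0.38 | shift after turn mm [2.6 2.1 0.3] F [ 0.  -0.1  0.5] g 0.06
clock: 25.95
position: [0.6656, -0.0726, 0.1079]
ee_rot: [0.999, 0.044, -0.017, -0.014]
contact_force: [-1.0, -0.2, 0.2]
grip_width: 0.0599
t 25.9 pos [ 0.6656 -0.0726  0.1079] yaw 5.11 tilt 2.52 | shift now-axes mm [4.2 5.  7.6] | turn 1.11 | shift after turn mm [4.1 4.7 7.9] F [-1.  -0.2  0.2] g 0.0599
```

View pics/w29b.png

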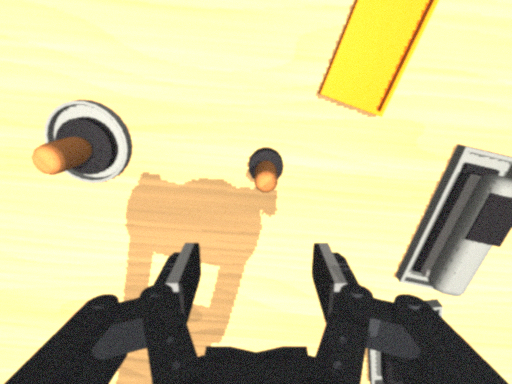

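View pics/w30b.png

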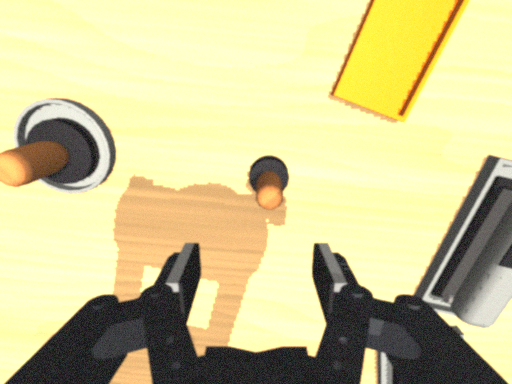

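```bash
python3 - <<'E'
from h import *
a,b=load('w29'),load('w30')
for n,p,q,z in(('foot',(266,165),(269,175),.012),('top',(264,182),(269,199),.063)):
    print(n,tri([ray(a[0],*p,a[1]),ray(b[0],*q,b[1])]).round(4),onplane(a[0],*p,z,a[1]).round(4),onplane(b[0],*q,z,b[1]).round(4))
print(R.from_quat(state()['ee_rot']).as_matrix()[:,2])
go([.676,-.0795,.008],4)
E
```

```text
foot [ 0.6692 -0.0807 -0.0081] [ 0.6746 -0.0801  0.012 ] [ 0.6754 -0.0799  0.012 ]
top [ 0.6783 -0.0783  0.0789] [ 0.6727 -0.0783  0.063 ] [ 0.6721 -0.0796  0.063 ]
[-0.03348757  0.02647927 -0.9990883 ]
t 26.0 pos [ 0.6661 -0.0727  0.1095] yaw 5.1 tilt 2.45 | shift now-axes mm [ 12.4  10.6 100.9] | turn 1.1 | shift after turn mm [  9.4   7.5 101.5] F [-0.2  0.2  0.1] g 0.0601
```

```bash

python3 -m handwheel '[[[0.005,0.006,0.02],0],[[0.003,0.002,0.025],0],[[0,0,0.01],0],[[0,0,0],0]]' 0.05
python3 -c "
from h import *
go([.672,-.0785,.006],4)
s,st=grab('w31'); cv2.imwrite('pics/w31b.png',cv2.convertScaleAbs(s['color'][:,:,::-1],alpha=2))"
```

```text
clock: 26.4
position: [0.6752, -0.0778, 0.0573]
ee_rot: [0.999, 0.047, -0.014, -0.014]
contact_force: [0.2, -0.5, 0.3]
grip_width: 0.0499
t 26.4 pos [ 0.6752 -0.0778  0.0573] yaw 5.47 tilt 2.21 | shift now-axes mm [-1.9  1.9 51.4] | turn 1.47 | shift after turn mm [-3.2  0.5 51.3] F [ 0.2 -0.5  0.3] g 0.0499
```

View pics/w31b.png

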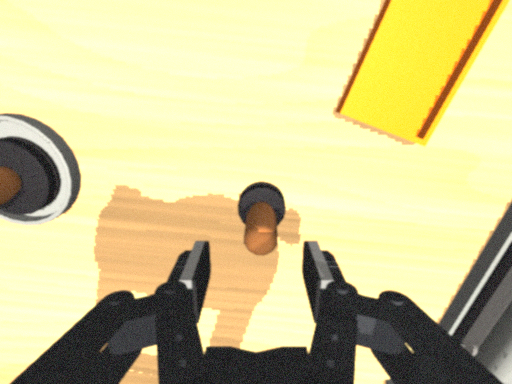

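```bash

python3 -m handwheel '[[[-0.001,0.002,0.018],0],[[-0.001,0.001,0.018],0],[[0,0,0.012],0],[[0,0,0.004],0]]'
python3 -c "
from h import *
go([.672,-.0785,.006],4)
s,st=grab('w32'); cv2.imwrite('pics/w32b.png',cv2.convertScaleAbs(s['color'][:,:,::-1],alpha=2))"
```

```text
clock: 26.85
position: [0.6734, -0.0797, 0.0058]
ee_rot: [0.999, 0.048, -0.011, -0.013]
contact_force: [0.7, -0.8, 0.3]
grip_width: 0.0499
t 26.9 pos [ 0.6734 -0.0797  0.0058] yaw 5.52 tilt 1.97 | shift now-axes mm [-1.2 -1.4 -0.1] | turn 1.52 | shift after turn mm [-1.3 -1.3 -0.2] F [ 0.7 -0.8  0.3] g 0.0499
```

View pics/w32b.png

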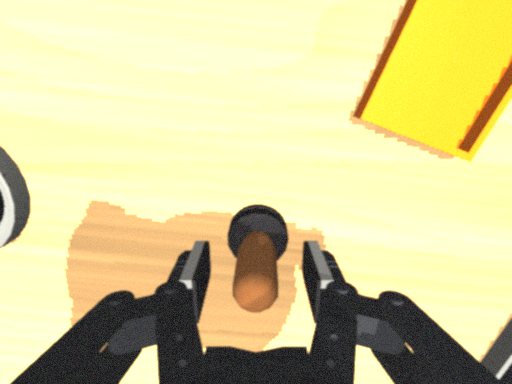

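```bash

python3 -m handwheel '[[[0,0,0.0003],0],[[0,0,0.0003],0],[[0,0,0.0003],0],[[0,0,0.0003],0]]' 0.0
python3 -m handwheel '[[[0,0,-0.02],0],[[0,0,-0.04],0],[[0,0,-0.045],0],[[0,0,-0.01],0]]'
python3 -c "
from h import *
go([.615,.284,.12],4)
s,st=grab('w33'); cv2.imwrite('pics/w33b.png',cv2.convertScaleAbs(s['color'][:,:,::-1],alpha=2))"
```

```text
clock: 27.3
position: [0.674, -0.0799, 0.0057]
ee_rot: [0.999, 0.048, -0.011, -0.013]
contact_force: [-0.2, 0.6, 0.4]
grip_width: 0.0205
clock: 27.7
position: [0.6753, -0.0823, 0.1221]
ee_rot: [0.999, 0.048, -0.013, -0.014]
contact_force: [0.3, -0.6, -0.4]
grip_width: 0.0209
t 27.7 pos [ 0.6753 -0.0823  0.1221] yaw 5.53 tilt 2.14 | shift now-axes mm [ -24.7 -370.2   13.2] | turn 1.53 | shift after turn mm [ -34.6 -369.6    2.1] F [ 0.3 -0.6 -0.4] g 0.0209
```

View pics/w33b.png

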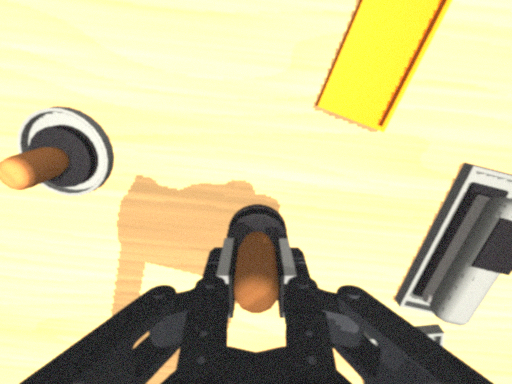

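```bash

python3 -m handwheel '[[[-0.0035,-0.048,-0.008],0],[[-0.0035,-0.048,-0.004],0],[[-0.0035,-0.048,-0.002],0],[[-0.0035,-0.048,-0.002],0],[[-0.0035,-0.048,-0.002],0],[[-0.0035,-0.048,-0.002],0],[[-0.002,-0.035,0],0],[[0,0,0],0],[[0,0,0],0]]'
python3 -c "
from h import *
go([.615,.284,.08],4)
s,st=grab('w34'); cv2.imwrite('pics/w34b.png',cv2.convertScaleAbs(s['color'][:,:,::-1],alpha=2))"
```

```text
clock: 28.65
position: [0.617, 0.2476, 0.1422]
ee_rot: [0.999, 0.047, -0.017, -0.013]
contact_force: [-0.1, 0.1, -0.9]
grip_width: 0.0207
t 28.6 pos [0.617  0.2476 0.1422] yaw 5.4 tilt 2.48 | shift now-axes mm [  3.5 -34.6  63.1] | turn 1.4 | shift after turn mm [  0.6 -36.4  62.2] F [-0.1  0.1 -0.9] g 0.0207
```

View pics/w34b.png

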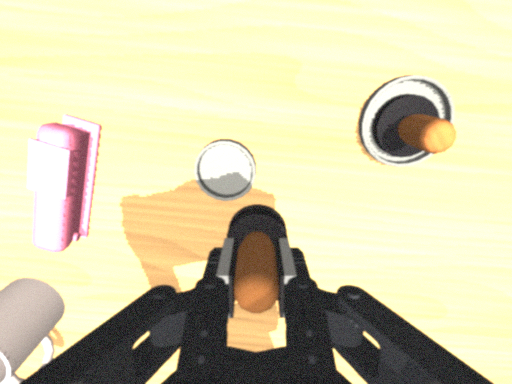

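```bash
python3 - <<'E'
from h import *
from scipy.optimize import least_squares
s,st=load('w34')
Q=np.array([onplane(s,u,v,.014,st)[:2] for u,v in((196,170),(256,170),(226,141),(226,199))],np.float32)
r2=least_squares(lambda q:np.hypot(*(Q-q).T)-.033,[.61,.28]); print("small dish",r2.x,r2.fun.round(4))
z=.014+.1422-.0057
e=onplane(s,257,206,z,st);print("foot far edge",e,"centre",e[:2]-.019*np.array([np.cos(np.radians(5.4)),np.sin(np.radians(5.4))]))
E
```

```text
small dish [0.61634459 0.28376824] [-0.0017 -0.0017 -0.0015 -0.0016]
foot far edge [0.63990228 0.25007551 0.1505    ] centre [0.6209866  0.24828746]
```

```bash

python3 -m handwheel '[[[0,-0.02,0],0],[[-0.0005,-0.017,0.02],0],[[0,0,0.03],0],[[0,0,0.02],0],[[0,0,0.01],0],[[0,0,0],0]]'
python3 -c "
from h import *
go([.613,.2845,.0105],5.4)
s,st=grab('w35'); cv2.imwrite('pics/w35b.png',cv2.convertScaleAbs(s['color'][:,:,::-1],alpha=2))"
```

```text
clock: 29.3
position: [0.6114, 0.2849, 0.0594]
ee_rot: [0.999, 0.043, -0.017, -0.013]
contact_force: [-1.3, 0.7, -1.6]
grip_width: 0.0207
t 29.3 pos [0.6114 0.2849 0.0594] yaw 4.98 tilt 2.51 | shift now-axes mm [ 3.2  1.9 48.8] | turn -0.42 | shift after turn mm [ 1.5  0.5 48.9] F [-1.3  0.7 -1.6] g 0.0207
```

View pics/w35b.png

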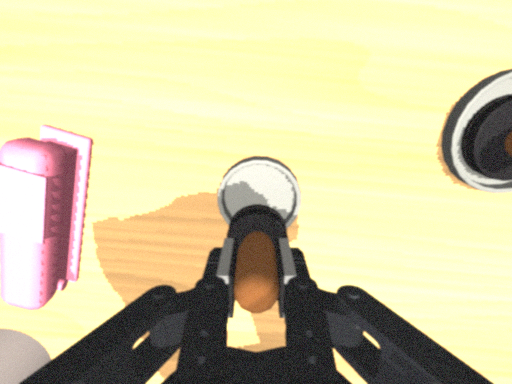

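```bash

python3 -m handwheel '[[[0.0015,0.001,0.014],0],[[0.001,0.0005,0.012],0],[[0,0,0.004],0],[[0,0,0],0]]'
python3 -c "
from h import *
go([.613,.2845,.0105],5.4)
s,st=grab('w36'); cv2.imwrite('pics/w36b.png',cv2.resize(cv2.convertScaleAbs(s['color'][100:384,100:400,::-1],alpha=2),None,fx=2,fy=2))"
```

```text
clock: 29.75
position: [0.6151, 0.2842, 0.0305]
ee_rot: [0.999, 0.043, -0.015, -0.014]
contact_force: [0.5, 0.0, -0.3]
grip_width: 0.0206
t 29.8 pos [0.6151 0.2842 0.0305] yaw 4.91 tilt 2.38 | shift now-axes mm [-1.4  0.1 20. ] | turn -0.49 | shift after turn mm [-2.  -0.5 20. ] F [ 0.5  0.  -0.3] g 0.0206
```

View pics/w36b.png

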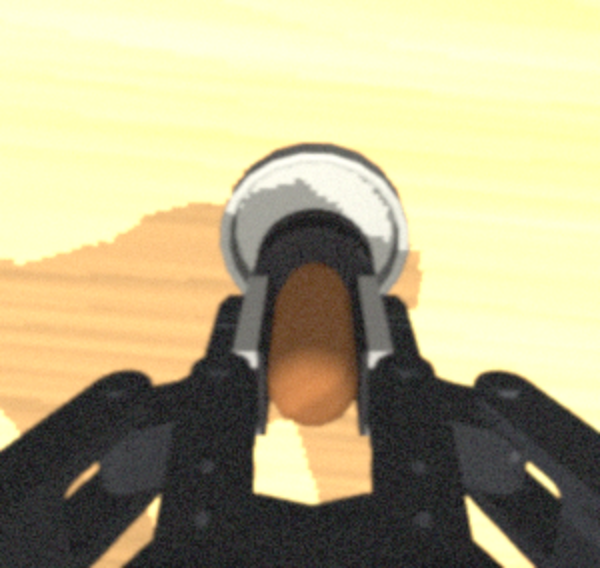

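```bash
python3 -c "
from h import *
s,st=load('w36')
a=onplane(s,100+314/2,100+212/2,.014+.0305-.0057,st); b=onplane(s,100+315/2,100+152/2,.014,st); print(a,b,'gap far outer (ideal .014)',np.linalg.norm((a-b)[:2]))"
python3 -m handwheel '[[[0,0,0.008],0],[[0,0,0.006],0],[[0,0,0.003],0]]'
python3 -m handwheel '[[[0,0,0.002],0],[[0,0,0.001],0]]'
```

```text
[0.63791704 0.28643762 0.0388    ] [0.64826068 0.28768473 0.014     ] gap far outer (ideal .014) 0.010418545163100087
clock: 30.1
position: [0.6151, 0.285, 0.0138]
ee_rot: [0.999, 0.043, -0.014, -0.015]
contact_force: [-0.1, -0.1, -1.1]
grip_width: 0.0205
clock: 30.3
position: [0.6149, 0.2851, 0.0101]
ee_rot: [0.999, 0.043, -0.014, -0.014]
contact_force: [-0.3, 0.2, 0.1]
grip_width: 0.0202
```

```bash

python3 -m handwheel '[[[-0.001,0,0.0012],0]]'
python3 -m handwheel '[[[0,0,0.0012],0]]'
```

```text
clock: 30.4
position: [0.6143, 0.2852, 0.0095]
ee_rot: [0.999, 0.043, -0.014, -0.015]
contact_force: [2.5, -1.7, 9.9]
grip_width: 0.0204
clock: 30.5
position: [0.6148, 0.2853, 0.0095]
ee_rot: [0.999, 0.043, -0.013, -0.015]
contact_force: [-4.7, -3.5, 13.3]
grip_width: 0.0209
```

```bash

python3 -m handwheel '[[[0,0,0],0],[[0,0,0],0],[[0,0,0],0]]' 0.05
python3 -m handwheel '[[[0,0,-0.02],0],[[0,0,-0.04],0],[[0,0,-0.045],0],[[0,0,-0.04],0],[[0,0,0],0]]'
python3 -c "
from h import *
go([.615,.284,.12],4)
s,st=grab('w37'); cv2.imwrite('pics/w37b.png',cv2.convertScaleAbs(s['color'][:,:,::-1],alpha=2))"
```

```text
clock: 30.8
position: [0.6151, 0.2855, 0.0104]
ee_rot: [0.999, 0.043, -0.012, -0.015]
contact_force: [-0.3, -0.1, -0.7]
grip_width: 0.0501
clock: 31.3
position: [0.6179, 0.2808, 0.1584]
ee_rot: [0.999, 0.043, -0.014, -0.014]
contact_force: [0.6, 0.7, 0.2]
grip_width: 0.0499
t 31.3 pos [0.6179 0.2808 0.1584] yaw 4.93 tilt 2.32 | shift now-axes mm [-1.5 -2.3 38.6] | turn 0.93 | shift after turn mm [-2.6 -3.4 38.4] F [0.6 0.7 0.2] g 0.0499
```

View pics/w37b.png

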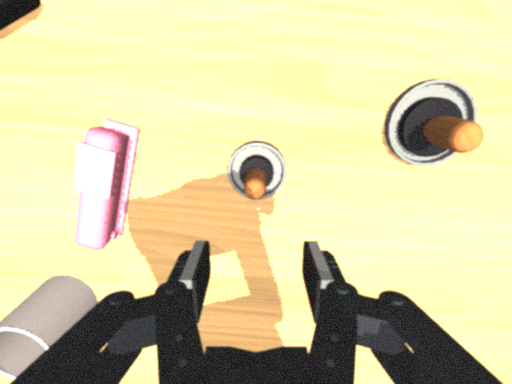

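Both stamps stand in their dishes. Final check with the top and side views.

```bash
python3 -c "
from h import *
s=snapshot('side');cv2.imwrite('pics/s38.png',cv2.convertScaleAbs(cv2.resize(s['color'][120:370,190:390,::-1],None,fx=2.4,fy=2.4,interpolation=cv2.INTER_CUBIC),alpha=1.8))
t=snapshot('top');cv2.imwrite('pics/t38.png',cv2.convertScaleAbs(cv2.resize(t['color'][100:270,90:400,::-1],None,fx=2.5,fy=2.5,interpolation=cv2.INTER_CUBIC),alpha=1.8))"
```

```text
(no output)
```

View pics/s38.png

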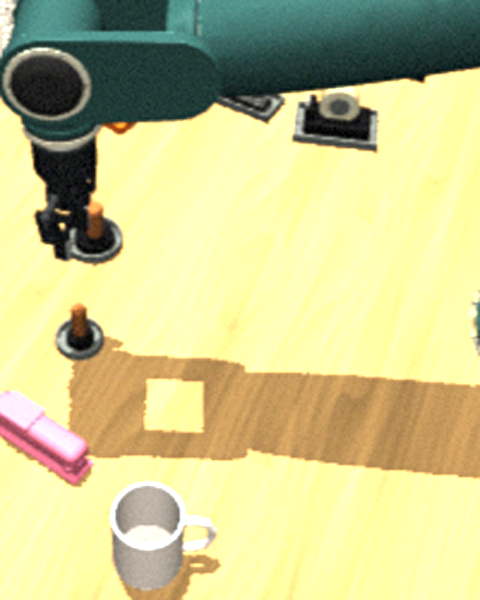

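View pics/t38.png

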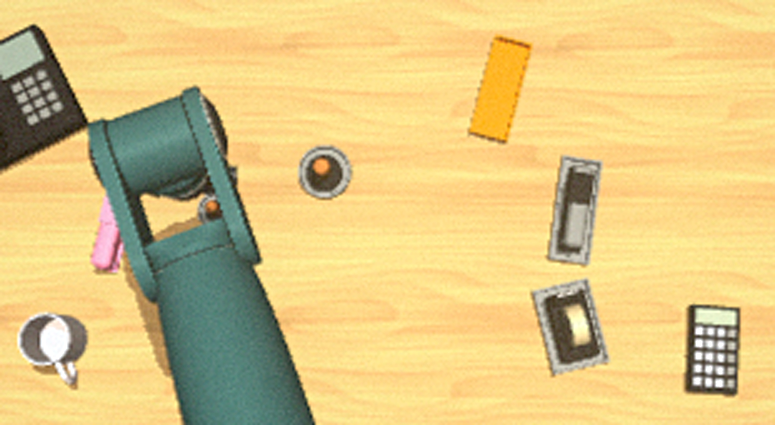

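The top view shows the stapler (575,210), dispenser (570,327) and big stamp (325,170) inside their rims. The mug and calculator are in place, and nothing touches the robot. Handing in.

```bash
python3 -c "
from bench import *
print(state()['clock'],state()['contact_force']); print(sign_off())"
```

```text
31.45 [ 0.0366325   0.90930104 -0.43274554]
the job is handed in; nothing more can be done
None
```

All four things are in their places and let go of: stapler in the grey long tray, tape dispenser in the wide tray, large stamp in the large dish and small stamp in the small dish. I did them in that order, and the job was handed in at 31.5 s of the 128 s allowed.

**Last checks:** The final wrist, top and side pictures show each thing upright inside its rim. They also show the mug, the calculator, the pink stapler and the orange tray where they were. The arm hid the small stamp in part in the top view, so I judged that one from the wrist and side views. The highest force printed was about 22 N, as the dispenser touched down.

**What disagreed or went wrong:**
- **Fingertips:** they measured about 20–28 mm behind the reported TCP, not 8 mm ahead as described. My first grasp of the stapler closed above it without moving it; I measured again and gripped about 30 mm lower.
- **Tool tilt:** the tool slowly tilted, up to nearly 3°. I allowed for it in the stamp grasps.
- **Heights from two views:** some were poor because the views were close together: the dispenser's came out from −25 to 34 mm, and the small stamp's top at 79 mm against 66 mm listed. For those I relied on the listed heights, plus touch-down height and force.
- **Small stamp:** just before the last lowering it measured about 4 mm off the dish centre, within the 10 mm of room there.

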